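# Put up the telescopic price sign and hang its slates

### The arm

A 7-joint arm with a two-finger parallel gripper is mounted at the origin on a cart in front of the work surface, level with it; the furniture and walls round the work are solid. World frame = base frame: x ahead of the robot, y to its left, z up, the work surface at z = 0. Lengths are in m, angles in rad, forces in N, time in s.
With the tool pointing down it reaches from about 0.425 to 0.925 m from the base axis. Payload 6.8 kg.
Tool frame: the origin (TCP) lies at the centre of the arm's flange, where the gripper is bolted on; the fingertips stand 173 mm ahead of it and the grasp point (between the pads) lies 155 mm ahead of it (finger_overhang is the distance from the TCP to the fingertips, in m); y points along the fingers, z is the direction in which the jaws open and shut, and the axes are right-handed (so a half turn about y gives the same grasp; the last joint's range is limited). The gripper opens to 85 mm and grips with 20 to 120 N. Pads are 22 mm wide; open, the fingers measure 114 mm over their backs; the gripper's body (76 mm by 85 mm) begins 54 mm behind the grasp point. The pads swing forward as they close: fully open they stand 13 mm farther back than shut.
Start: joints at [-1.445, 0.477, 0.022, 1.555, -0.011, 1.109, -0.083], TCP at [0.156, 0.657, 0.405] pointing down, gripper open.
Joint ranges: [-2.96, 2.96], [-0.34, 2.1], [-1.41, 1.46], [0.24, 2.44], [-1.37, 4.51], [0.17, 1.92], [-2.96, 2.96]. Speed limits (rad/s): [2.39, 2.39, 3.14, 3.14, 3.14, 3.14, 3.14].

### API

Orientations are given as a rotation vector (axis times angle).
In Python, from bench import get_obs, grab_frame, hand_in, finger_overhang gives the robot as it stands. The module is installed in compiled form; this text tells all that it offers.
- The arm moves only by the shell command python3 -m jog 'ROWS' [FORCE]. ROWS is JSON, a list of rows, each a list of 3 entries, a list of its own where there are three numbers: the shift along the tool's x, y, z in cm, then the turn about the tool's y in rad, then the gripper command: -1 is fully open, 1 is shut, values between are in proportion. In form: [[[x, y, z], twist, gripper], ...]. A call has 1 to 10 rows; each row is the pose to reach, as a shift and turn from the pose commanded when the call began, along the tool's axes at that moment; what a row does not reach only later rows make up. A row lasts 1/8 s, in which the tool goes at most 62.5 mm and 10.7 degrees, less where a joint would pass 70% of its speed; a pose out of reach is approached as far as the arm can. A call with a gripper value outside its range is refused whole. The fingers move at their own pace and stop on an object; FORCE is the grip in N (left out, the last holds). Time passes only in rows, so rows that repeat a pose let the fingers close. It gives the time, the measured TCP pose, the force and the opening at its end, in the units of the state.
- get_obs(): the state, without advancing time (a new reading comes with each control period).
- grab_frame(name): name is "scene" or "top"; returns a dict with "image" (400x640x3 uint8, blue, green, red), "fx", "fy", "cx", "cy" (pixels), "distortion" ([k1, k2, p1, p2, k3] as OpenCV has them; the pictures are not rectified), "origin" and "rotation" of the camera in the world. Camera axes: x right, y up, looking along -z (the intrinsics and any distortion apply to the point x, -y, -z); pixel columns grow to the right and rows downward; lengths in m; the calibration is good to about 2 mm. A picture is of the moment at which its call begins. There is no depth.
- hand_in(): hands the job in, once; it reports no verdict.
The state is a dict: "clock": time; "joints": joint angles; "qvel": joint speeds; "tau": joint torques, N m; "tcp_pos": TCP position; "orientation": TCP orientation; "contact_force": force on the tool from outside, world axes, zero at the start; "moment": the same for the moment, N m; "grip_width": finger opening in m.
Only numpy, scipy, OpenCV 4.12 (cv2) and the standard library are available. Lean on these libraries where they do the work, as an engineer would, in place of code of your own. Each camera call takes 0.05 s, during which the arm holds its last target.

### The job

Put up the price sign on the counter: pull its telescopic mast up by the wooden knob until the brass lock button clicks out and the mast stays up by itself. Only then take every slate out of the wooden filing box and hang it on the raised rail, one to a bay, its panel down between the two rods and its grip bar resting fully on them. Leave the two jars where they stand.

Things in the scene. Friction and masses are not known exactly. Their poses are not given: they have to be found in the camera images.
- knob (a point): centre of the round wooden lifting knob on top of the sign's inner mast: 38 mm across, 33 mm tall, with 14 mm of thin stem free below it. z up; x square to the rail (away from the robot at yaw 0), y along the rail
- sign_mast (a joint): how far the sliding inner mast (with knob and rail) is drawn up out of the fixed outer tube, in m: 0 is right down; the lock position is 0.062, the end stop 0.0645. It weighs 0.5 kg and sinks back if let go unlocked. The foot of the sign is fixed to the counter
- lock_button (a joint): how far the brass snap button stands out, in m: about 0 while the tube wall holds it in, 0.008 when it has sprung out through its hole (button 10 mm across, 12 mm hole near the top of the outer tube, on the side facing the robot); it then carries the mast
- rail (a point): middle of the rail, at the level of its rod tops; rides on the mast. Two parallel steel rods along y, 8 mm thick, 348 mm long, 8 mm of gap between them (centres at x = -8 and +8 mm); a 34 x 36 mm head block in the middle, 6 mm cross pieces ending the bays; bay middles at y = +132, +54, -54, -132 mm. Rod tops stand 132 mm over the counter with the mast down. z up.
- bay_0 (a point): middle of the rail's outer bay at the +y end, between the rods, at the level of their tops. The free opening of each bay is 8 mm in x and 72 mm in y (the rail's axes)
- bay_1 (a point): the same for the inner bay on the +y side of the mast
- bay_2 (a point): the same for the inner bay on the -y side of the mast
- bay_3 (a point): the same for the outer bay at the -y end. Behind the sign, from x = 0.63 m on and for y below -0.05 m, a glass display shelf hangs 0.39 m over the counter: keep the hand and wrist clear of it
- slate_box: loose beech filing box, 226 mm long (its x) x 94 mm wide (its y), lid top 72 mm above its underside; origin at the centre of its underside. Four slots (9 x 70 mm) across the lid, 54 mm apart, at x = -81, -27, 27, 81 mm, each empty or with one slate hanging in it
- jam_jar: jam jar, 72 mm across, 102 mm tall, origin at the centre of its underside; a bystander
- honey_jar: honey jar, 71 mm across, 110 mm tall, origin at the centre of its underside; a bystander
- slate_0_grip (a point): centre of a slate's wooden grip bar (20 mm thick in x, 68 mm long in y, 28 mm tall in z; its underside is 14 mm below this point). Below it hangs the chalkboard panel, 4 mm thick, 64 mm wide and 58 mm deep. z up, x square to the panel. About 0.1 kg. Absent in some starts
- slate_1_grip (a point): the same for another slate
- slate_2_grip (a point): the same for another slate
- slate_3_grip (a point): the same for another slate
Mind the look-alikes: they are no part of the job. Leave any pink or red look-alike of the part that bears slate_0_grip alone.

How it is judged:
On the way, in this order (a step that is already met when the one before it is completed fails the run):
1. the mast is up and its lock button has clicked out (value of joint sign_mast above 0.058 m and value of joint lock_button above 0.006 m), for 0.5 s.
2. every slate hangs on the locked rail (all of step 1 and z of slate_0_grip in the frame of rail between 0.009 and 0.019 m and x of slate_0_grip in the frame of rail between -0.006 and 0.006 m and y of slate_0_grip in the frame of rail between -0.16 and 0.16 m and angle between each of slate_0_grip, slate_1_grip, slate_2_grip, slate_3_grip's own z axis and vertical below 0.12 rad and z of slate_1_grip in the frame of rail between 0.009 and 0.019 m and x of slate_1_grip in the frame of rail between -0.006 and 0.006 m and y of slate_1_grip in the frame of rail between -0.16 and 0.16 m and z of slate_2_grip in the frame of rail between 0.009 and 0.019 m and x of slate_2_grip in the frame of rail between -0.006 and 0.006 m and y of slate_2_grip in the frame of rail between -0.16 and 0.16 m and z of slate_3_grip in the frame of rail between 0.009 and 0.019 m and x of slate_3_grip in the frame of rail between -0.006 and 0.006 m and y of slate_3_grip in the frame of rail between -0.16 and 0.16 m), for 0.3 s.
At the end, for the whole second after the job is handed in: The mast is up (more than 58 mm) with its lock button out (more than 6 mm), and every slate hangs on the rail at rest: grip bar resting on both rods (its centre 9 to 19 mm over the rod tops, within 6 mm of the rail's middle line), upright within 7 degrees (all of step 2 and linear speed of each of slate_0, slate_1, slate_2, slate_3 below 0.03 m/s); the robot touches nothing.
It fails at once if one of the jars is pushed more than 40 mm from its place (distance of any of jam_jar, honey_jar from where it was at the start of the episode above 0.04 m).
Of slate_0, slate_1, slate_2, slate_3 only 3 to 4 are there at a start; the rules pass over those that are not, and their reading is None.
At some moment in a run one of slate_box may be knocked a few centimetres aside while the robot is not near it.
It also fails if it takes over 208 s, if anything falls off the work surface, if the arm or the gripper's body presses on something with over 40 N, if the wrist force passes 120 N, or if a joint passes its speed limit or range.

## Working session

There is one attempt and no reset: what is moved stays moved. The work goes in short steps, Python scripts to look and compute and a shell command to move; the robot and the scene stay as the last step left them, time stands still between calls to the robot, and variables do not carry over. Pictures are saved under pics/ and viewed, and the job is handed in when it is done.

```bash
mkdir -p pics; ls; cat > h.py <<'E'
import numpy as np,cv2
from bench import get_obs,grab_frame
from scipy.spatial.transform import Rotation as R
def snap(cam,fn,crop=None,scale=1):
    f=grab_frame(cam);im=f["image"]
    np.save(f'pics/{fn}.npy',im)
    o=im
    if crop: x0,y0,x1,y1=crop;o=im[y0:y1,x0:x1]
    if scale!=1:o=cv2.resize(o,None,fx=scale,fy=scale,interpolation=cv2.INTER_CUBIC)
    cv2.imwrite(f'pics/{fn}.png',o);return f
def K(f): return np.array([[f['fx'],0,f['cx']],[0,f['fy'],f['cy']],[0,0,1.]])
def ray(f,u,v):
    p=cv2.undistortPoints(np.array([[[u,v]]],float),K(f),np.array(f['distortion'],float))[0,0]
    d=np.array(f['rotation'])@np.array([p[0],-p[1],-1.]);return np.array(f['origin']),d/np.linalg.norm(d)
def atz(f,u,v,z):
    o,d=ray(f,u,v);return o+d*(z-o[2])/d[2]
def proj(f,P):
    P=np.atleast_2d(P).astype(float);c=(P-np.array(f['origin']))@np.array(f['rotation']);c=c*[1,-1,-1]
    return cv2.projectPoints(c,np.zeros(3),np.zeros(3),K(f),np.array(f['distortion'],float))[0][:,0]
def tri(f1,a,f2,b):
    o1,d1=ray(f1,*a);o2,d2=ray(f2,*b)
    s=np.linalg.lstsq(np.c_[d1,-d2],o2-o1,rcond=None)[0]
    p,q=o1+s[0]*d1,o2+s[1]*d2;return (p+q)/2,np.linalg.norm(p-q)
def crop(fn,out,c,scale):
    im=np.load(f'pics/{fn}.npy');x0,y0,x1,y1=c
    cv2.imwrite(f'pics/{out}.png',cv2.resize(im[y0:y1,x0:x1],None,fx=scale,fy=scale,interpolation=cv2.INTER_CUBIC))
E
python3 - <<'E'
from h import *
from bench import finger_overhang
for c in('scene','top'):
    f=snap(c,c+'0');print(c,{k:np.round(v,4).tolist() if not np.isscalar(v) else v for k,v in f.items() if k!='image'})
o=get_obs();print(o,finger_overhang);print(R.from_rotvec(o['orientation']).as_matrix().round(3))
E
```

```text
pics
scene {'fx': 403.84180890582815, 'fy': 403.84180890582815, 'cx': 318.1458473516312, 'cy': 198.13998028504588, 'distortion': [-0.0603, 0.0, 0.0, 0.0, 0.0], 'origin': [-0.1565, -0.38, 0.8026], 'rotation': [0.7596, -0.4688, -1.0421]}
top {'fx': 445.25004309595045, 'fy': 445.25004309595045, 'cx': 320.49084357101566, 'cy': 207.63237937267897, 'distortion': [-0.0596, 0.0, 0.0, 0.0, 0.0], 'origin': [0.2552, -0.0136, 1.4422], 'rotation': [0.1767, -0.1715, -1.5681]}
{'clock': 0.1, 'joints': array([-1.44511062,  0.47772594,  0.0223489 ,  1.55631304, -0.01147966,
        1.10928769, -0.08313326]), 'qvel': array([ 0.0004303 , -0.00222218, -0.00151018, -0.00268661, -0.00074081,
        0.0004997 , -0.00048992]), 'tau': array([ 4.10203356e-03, -5.97760856e+01,  1.61322031e+00, -2.81955063e+01,
        1.27583052e-02,  5.08747995e-03, -1.79343516e-05]), 'tcp_pos': array([0.15631296, 0.65641262, 0.40383383]), 'orientation': array([-1.5645983 ,  0.18362646, -0.18354752]), 'contact_force': array([-0.47058767,  0.87493316,  0.29824749]), 'moment': array([-0.0079473 , -0.0371189 ,  0.03024082]), 'grip_width': 0.08558507499821068} 0.1734
[[ 0.973 -0.     0.232]
 [-0.232 -0.002  0.973]
 [ 0.    -1.    -0.002]]
```

```bash
sed -i "s/    np.save(f'pics/    f['rotation']=R.from_rotvec(f['rotation']).as_matrix()\n    np.save(f'pics/" h.py; cat >> h.py <<'E'
class _C: pass
def cam(name):
    f=grab_frame(name);f['rotation']=R.from_rotvec(f['rotation']).as_matrix();return f
E
```

```text
(no output)
```

View pics/scene0.png

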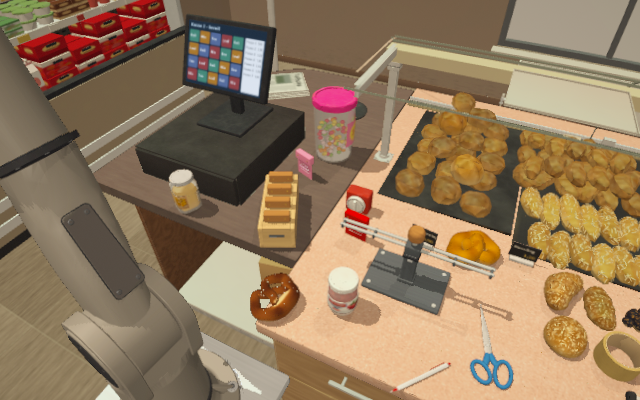

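View pics/top0.png

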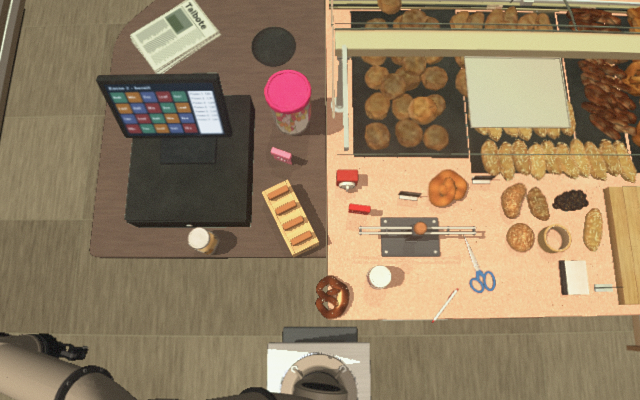

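```bash
python3 - <<'E'
from h import *
f=cam('top');g=cam('scene')
crop('top0','t0a',(250,160,340,265),7)
crop('top0','t0b',(340,160,500,300),5)
crop('scene0','s0a',(245,150,335,255),6)
crop('scene0','s0b',(320,170,520,320),4)
E
```

```text
(no output)
```

View pics/t0a.png

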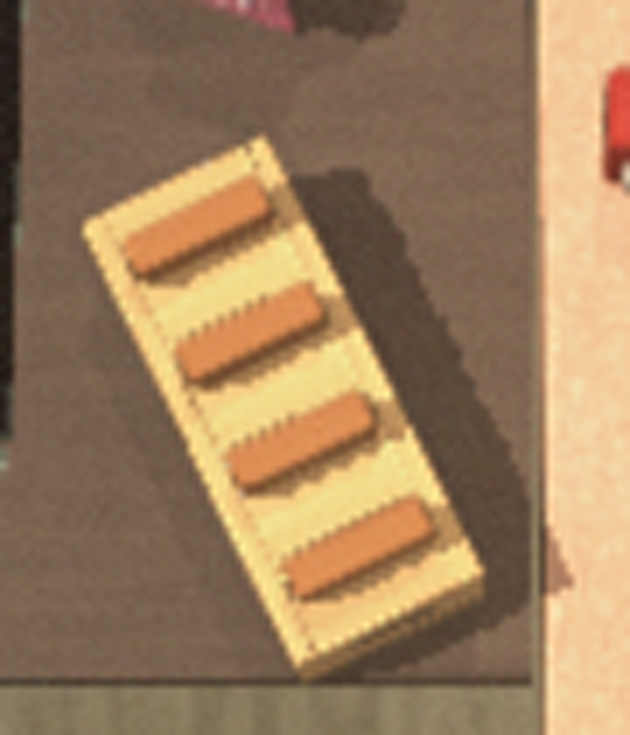

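View pics/t0b.png

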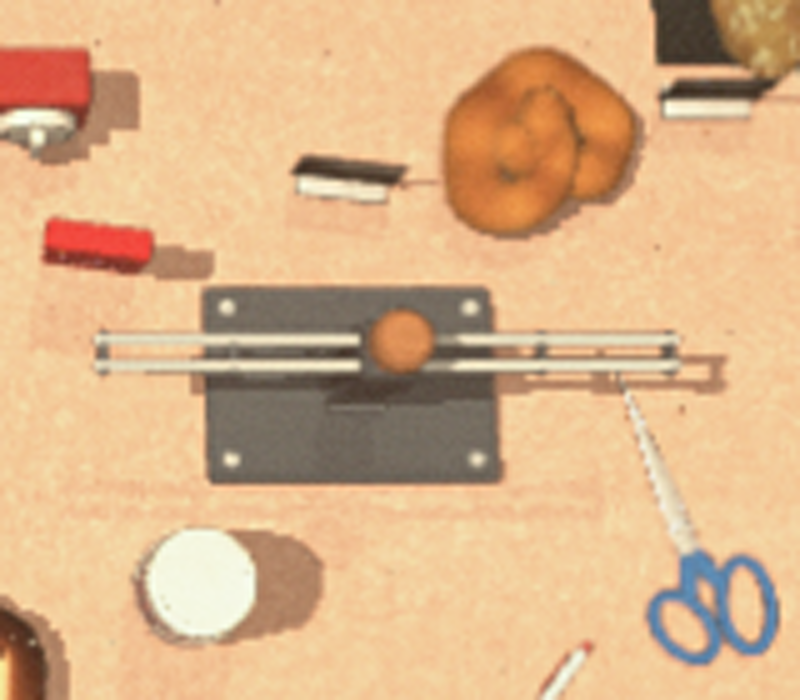

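View pics/s0a.png

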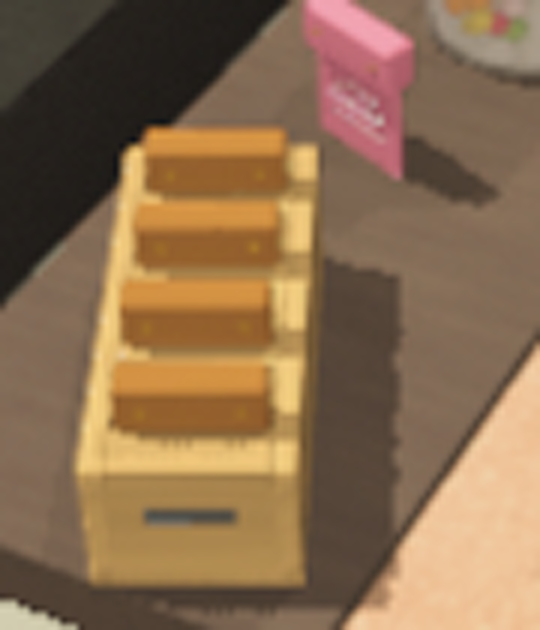

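View pics/s0b.png

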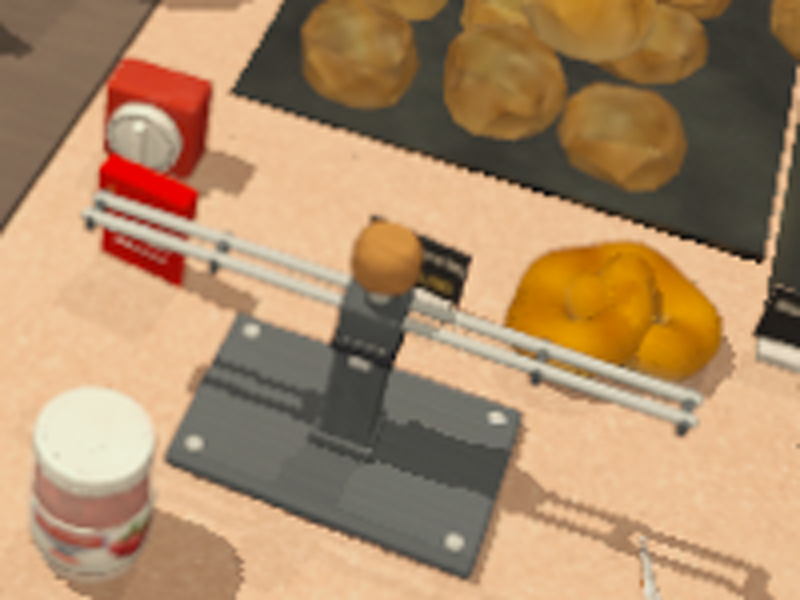

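```bash
python3 - <<'E'
from h import *
f=cam('top');g=cam('scene')
T=lambda a,b,s,x0,y0:((a+.5)/s-.5+x0,(b+.5)/s-.5+y0)
k,e=tri(f,T(402,341,5,340,160),g,T(387,258,4,320,170));print('knob',k.round(4),e.round(4))
for n,a,b in(('L',(102,354),(97,212)),('R',(670,354),(690,412))):
    p=T(*a,5,340,160);q=T(*b,4,320,170);print(n,atz(f,*p,.130).round(4),atz(g,*q,.130).round(4),[x.round(4) for x in tri(f,p,g,q)])
print('box top corners (z .072)')
for a in((262,138),(84,228),(303,665),(484,575)): print(atz(f,*T(*a,7,250,160),.072).round(4))
print('scene corners')
for a in((322,148),(128,148),(80,470),(300,470)): print(atz(g,*T(*a,6,245,150),.072).round(4))
print('grips')
for a in((198,226),(252,332),(303,440),(358,547)): print(atz(f,*T(*a,7,250,160),.100).round(4))
print('jars',atz(f,*T(198,583,5,340,160),.1).round(3),atz(f,201,237,.11).round(3))
E
```

```text
knob [ 0.4819 -0.3009  0.1634] 0.0013
L [ 0.4806 -0.1275  0.13  ] [ 0.4767 -0.1326  0.13  ] [array([ 0.4825, -0.1292,  0.1231]), np.float64(0.0024)]
R [ 0.4786 -0.4695  0.13  ] [ 0.477  -0.4735  0.13  ] [array([ 0.4798, -0.4725,  0.1261]), np.float64(0.0032)]
box top corners (z .072)
[0.6576 0.0973 0.072 ]
[0.6155 0.1778 0.072 ]
[0.416  0.0762 0.072 ]
[ 0.4556 -0.0037  0.072 ]
scene corners
[0.657  0.0897 0.072 ]
[0.6151 0.1752 0.072 ]
[0.4178 0.0763 0.072 ]
[ 0.459 -0.007  0.072]
grips
[0.6087 0.1231 0.1   ]
[0.5602 0.0983 0.1   ]
[0.5115 0.0753 0.1   ]
[0.4641 0.0509 0.1   ]
jars [ 0.347 -0.185  0.1  ] [0.466 0.354 0.11 ]
```

```bash
cat >> h.py <<'E'
def delta(x,y,z,jaw,o=None):
    """rows entry to bring the GRASP point to xyz with jaw axis angle (deg, mod 180)"""
    o=o or get_obs();M=R.from_rotvec(o['orientation']).as_matrix()
    gp=o['tcp_pos']+0.155*M[:,1]
    d=(np.array([x,y,z])-gp)@M*100
    # grasp target with vertical tool: correct tcp for tilt is ignored
    a=np.degrees(np.arctan2(M[1,2],M[0,2]));t=(jaw-a+90)%180-90
    print('t',round(o['clock'],2),'gp',gp.round(4),'jaw',a.round(1),'ydown',M[:,1].round(3),'F',np.round(o['contact_force'],1),'w',round(o['grip_width'],4))
    print('row',d.round(2).tolist(),'twist',np.round(-np.radians(t),3), 'q',np.round(o['joints'],2))
E
python3 -c "
from h import *
delta(.42,.35,.36,60)
delta(.48,-.3,.32,0)"
```

```text
t 0.3 gp [0.1563 0.6565 0.2494] jaw 76.6 ydown [-0.    -0.001 -1.   ] F [-0.4  0.5  0. ] w 0.0852
row [32.75, -11.05, -23.71] twist 0.29 q [-1.45  0.48  0.02  1.56 -0.01  1.11 -0.08]
t 0.3 gp [0.1563 0.6565 0.2494] jaw 76.6 ydown [-0.    -0.001 -1.   ] F [-0.4  0.5  0. ] w 0.0852
row [53.65, -7.01, -85.55] twist 1.337 q [-1.45  0.48  0.02  1.56 -0.01  1.11 -0.08]
```

```bash
python3 -m jog '[[[0,-6,0],0,-1],[[4,-11,-3],0.1,-1],[[9,-11,-6.5],0.2,-1],[[14,-11,-10],0.3,-1],[[19,-11,-13.5],0.45,-1],[[24,-11,-17],0.6,-1],[[28.5,-11,-20.5],0.7,-1],[[32.8,-11,-23.7],0.8,-1],[[32.8,-11,-23.7],0.9,-1],[[32.8,-11,-23.7],0.9,-1]]'; python3 -c "
from h import *
delta(.48,-.3,.32,0)"
```

```text
clock: 1.55
tcp_pos: [0.4207, 0.3497, 0.5148]
orientation: [-1.385, 0.882, -0.881]
contact_force: [-0.7, 0.4, 0.8]
grip_width: 0.0856
t 1.55 gp [0.4207 0.3498 0.3598] jaw 25.0 ydown [-0.  0. -1.] F [-0.7  0.4  0.8] w 0.0856
row [61.38, 3.95, -22.12] twist 0.437 q [-1.1   0.17  0.34  1.74 -0.06  1.24 -0.31]
```

```bash
python3 -m jog '[[[5,0,-2],0.05,-1],[[10,0,-4],0.1,-1],[[16,0,-6],0.15,-1],[[21.5,0,-8],0.2,-1],[[27,0,-10],0.25,-1],[[32.5,0,-12],0.3,-1],[[38,0,-14],0.35,-1],[[43.5,0.5,-16],0.4,-1],[[49,1,-18],0.437,-1],[[54.5,1,-20],0.437,-1]]'; python3 -c "
from h import *
delta(.4815,-.301,.30,0)"
```

```text
clock: 2.8
tcp_pos: [0.4704, -0.2288, 0.5046]
orientation: [-1.211, 1.205, -1.205]
contact_force: [1.0, -0.1, 0.7]
grip_width: 0.0857
t 2.8 gp [ 0.4705 -0.2287  0.3496] jaw 0.3 ydown [ 0.001  0.001 -1.   ] F [ 1.  -0.1  0.7] w 0.0857
row [7.24, 4.96, 1.06] twist 0.005 q [-0.45  0.17  0.91  1.83 -0.15  1.21  0.51]
```

```bash
python3 -m jog '[[[4,2,0.5],0.005,-1],[[7.25,6,1.1],0.005,-1],[[7.25,10,1.1],0.005,-1],[[7.25,10.5,1.1],0.005,-1],[[7.25,10.5,1.1],0.005,-1]]'; python3 -c "
from h import *
delta(.4815,-.301,.163,0)
f=snap('top','t1',(360,180,480,270),6);g=snap('scene','s1',(340,150,520,300),4)
o=get_obs();M=R.from_rotvec(o['orientation']).as_matrix();tip=o['tcp_pos']+.173*M[:,1]
print(proj(g,tip),proj(f,tip))"
```

```text
clock: 3.42
tcp_pos: [0.4817, -0.3002, 0.4004]
orientation: [-1.208, 1.211, -1.211]
contact_force: [0.1, -0.6, 0.6]
grip_width: 0.0852
t 3.42 gp [ 0.4818 -0.3002  0.2454] jaw -0.1 ydown [ 0.  0. -1.] F [ 0.1 -0.6  0.6] w 0.0852
row [0.08, 8.24, -0.03] twist -0.002 q [-0.21  0.4   0.86  1.86 -0.36  1.04  0.79]
[[420.99016665 212.35995349]] [[425.13484074 223.47078285]]
```

View pics/s1.png

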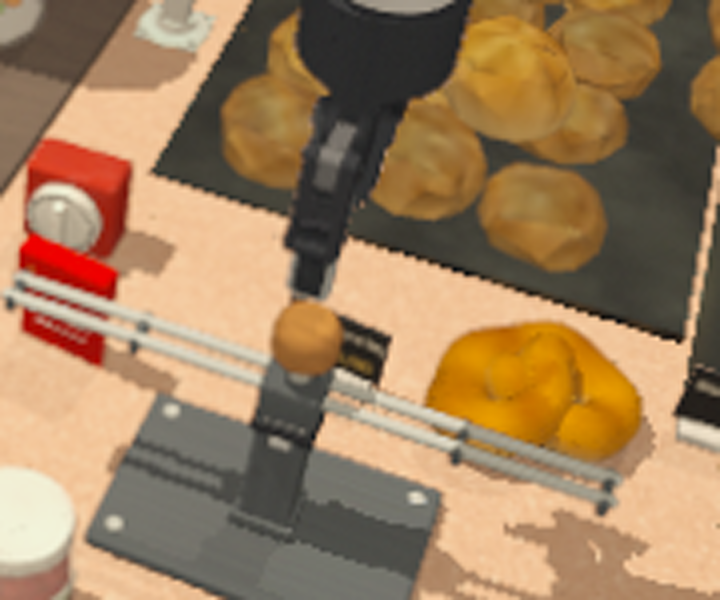

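View pics/t1.png

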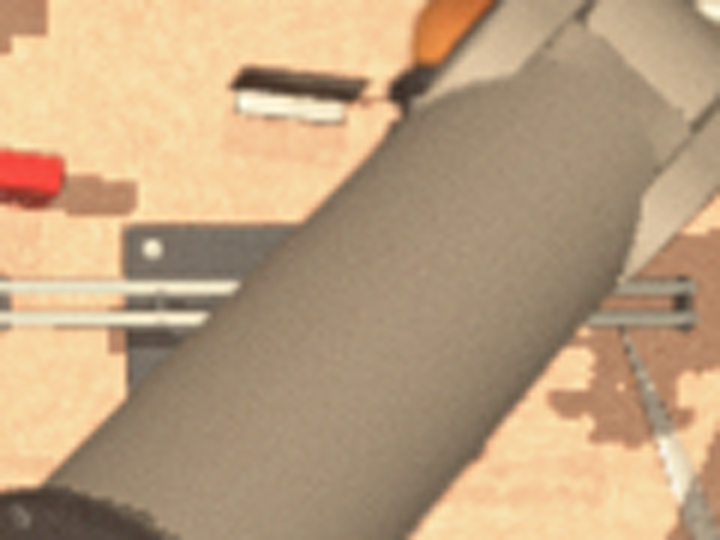

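```bash
python3 -m jog '[[[0,2.5,0],0,-1],[[0,5,0],0,-1],[[0,7,0],0,-1],[[0,8.4,0],0,-1],[[0,8.4,0],0,-1],[[0,8.4,0],0,-0.4],[[0,8.4,0],0,0.5],[[0,8.4,0],0,1],[[0,8.4,0],0,1],[[0,8.4,0],0,1]]' 70; python3 -m jog '[[[0,0,0],0,1],[[0,0,0],0,1],[[0,0,0],0,1],[[0,0,0],0,1],[[0,0,0],0,1]]'; python3 -c "
from h import *
delta(.4815,-.301,.163,0)"
```

```text
clock: 4.78
tcp_pos: [0.4824, -0.3009, 0.317]
orientation: [-1.205, 1.209, -1.215]
contact_force: [3.0, 1.9, 6.4]
grip_width: 0.0349
clock: 5.4
tcp_pos: [0.4824, -0.3009, 0.317]
orientation: [-1.205, 1.209, -1.215]
contact_force: [2.4, 0.7, 6.5]
grip_width: 0.0353
t 5.4 gp [ 0.483  -0.3011  0.162 ] jaw -0.2 ydown [ 0.004 -0.001 -1.   ] F [2.4 0.7 6.5] w 0.0353
row [-0.01, -0.1, -0.15] twist -0.004 q [-0.14  0.51  0.78  1.94 -0.46  0.88  0.88]
```

```bash
python3 -m jog '[[[0,-0.8,0],0,1],[[0,-1.6,0],0,1],[[0,-2.4,0],0,1],[[0,-3.2,0],0,1],[[0,-4,0],0,1],[[0,-4.6,0],0,1],[[0,-5.2,0],0,1],[[0,-5.6,0],0,1],[[0,-5.8,0],0,1],[[0,-5.8,0],0,1]]'; python3 -c "
from h import *
delta(.4815,-.301,.163,0)"
```

```text
clock: 6.65
tcp_pos: [0.4824, -0.3008, 0.3742]
orientation: [-1.206, 1.209, -1.215]
contact_force: [6.4, -2.0, -2.9]
grip_width: 0.0348
t 6.65 gp [ 0.483  -0.3011  0.2192] jaw -0.2 ydown [ 0.004 -0.002 -1.   ] F [ 6.4 -2.  -2.9] w 0.0348
row [-0.02, 5.62, -0.17] twist -0.004 q [-0.19  0.44  0.84  1.89 -0.39  0.98  0.82]
```

```bash
python3 -m jog '[[[0,-0.15,0],0,1],[[0,-0.3,0],0,1],[[0,-0.45,0],0,1],[[0,-0.55,0],0,1],[[0,-0.6,0],0,1],[[0,-0.6,0],0,1],[[0,-0.65,0],0,1],[[0,-0.65,0],0,1]]'; python3 -c "
from h import *
delta(.4815,-.301,.163,0)
g=snap('scene','s2',(370,180,470,280),7)"
```

```text
clock: 7.65
tcp_pos: [0.4824, -0.3007, 0.3805]
orientation: [-1.206, 1.209, -1.215]
contact_force: [6.8, -2.6, -6.2]
grip_width: 0.0353
t 7.65 gp [ 0.4829 -0.301   0.2255] jaw -0.2 ydown [ 0.004 -0.002 -1.   ] F [ 6.8 -2.6 -6.2] w 0.0353
row [-0.02, 6.25, -0.17] twist -0.004 q [-0.2   0.43  0.85  1.88 -0.38  1.    0.81]
```

View pics/s2.png

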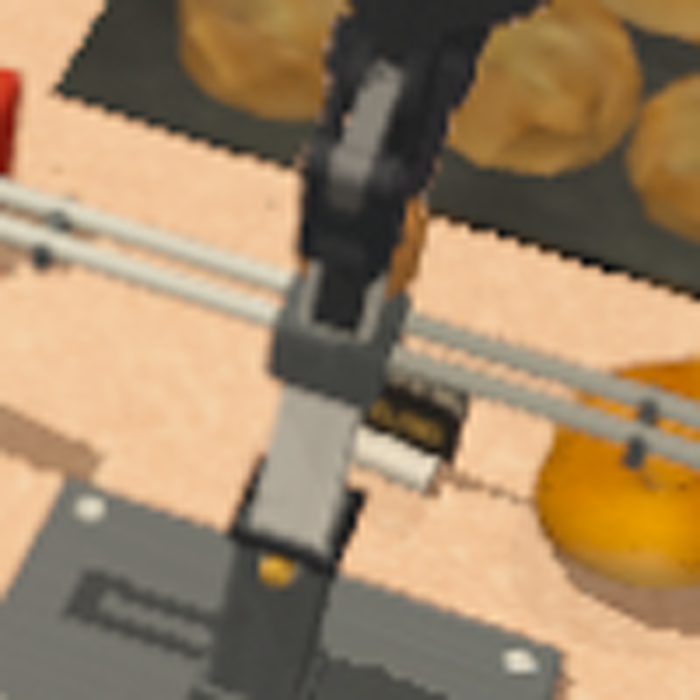

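The brass button shows at crop (278,570), just under the tube collar. I'll test it by lowering slightly while still holding on.

```bash
python3 -m jog '[[[0,0.1,0],0,1],[[0,0.2,0],0,1],[[0,0.3,0],0,1],[[0,0.3,0],0,1]]'; python3 -c "
from h import *
delta(.4815,-.301,.163,0)"
```

```text
clock: 8.2
tcp_pos: [0.4823, -0.3009, 0.3783]
orientation: [-1.205, 1.209, -1.215]
contact_force: [5.1, -0.5, 5.2]
grip_width: 0.0353
t 8.2 gp [ 0.483  -0.3011  0.2234] jaw -0.2 ydown [ 0.004 -0.001 -1.   ] F [ 5.1 -0.5  5.2] w 0.0353
row [-0.01, 6.03, -0.17] twist -0.004 q [-0.19  0.43  0.85  1.88 -0.39  0.99  0.82]
```

```bash
python3 -m jog '[[[0,0,0],0,0.5],[[0,0,0],0,0],[[0,0,0],0,-0.5],[[0,0,0],0,-1],[[0,0,0],0,-1],[[0,-1,0],0,-1],[[0,-3,0],0,-1],[[0,-6,0],0,-1],[[0,-9,0],0,-1],[[0,-11,0],0,-1]]'; python3 -c "
from h import *
delta(.4815,-.301,.163,0)
g=snap('scene','s3',(320,150,520,300),4)"
```

```text
clock: 9.45
tcp_pos: [0.4809, -0.3012, 0.4893]
orientation: [-1.206, 1.211, -1.214]
contact_force: [0.1, -0.1, -1.2]
grip_width: 0.0858
t 9.45 gp [ 0.4811 -0.3013  0.3343] jaw -0.3 ydown [ 0.002 -0.001 -1.   ] F [ 0.1 -0.1 -1.2] w 0.0858
row [-0.04, 17.13, 0.0] twist -0.005 q [-0.28  0.31  0.93  1.76 -0.27  1.21  0.72]
```

View pics/s3.png

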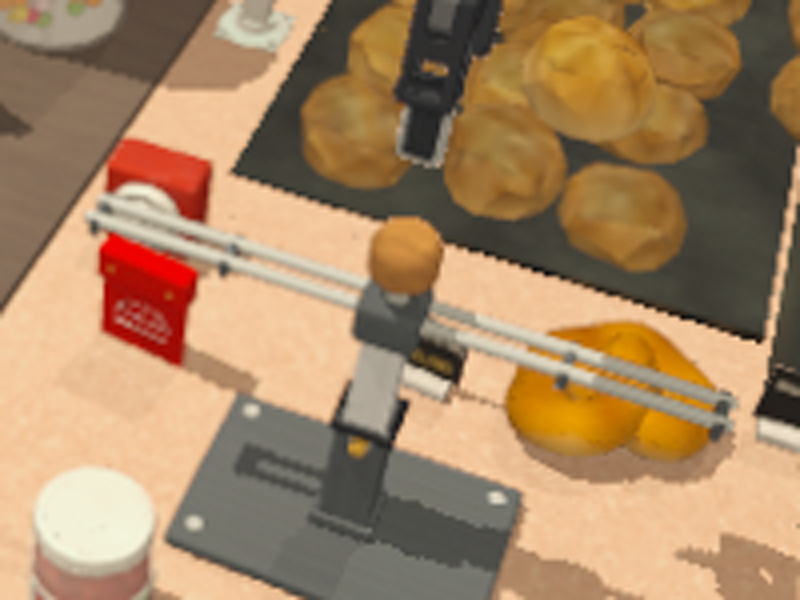

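```bash
python3 -c "
from h import *
delta(.4641,.0509,.25,26.5)"
```

```text
t 9.5 gp [ 0.4819 -0.3022  0.3365] jaw -0.3 ydown [ 0.005 -0.002 -1.   ] F [ 0.8 -0.3  1.8] w 0.0852
row [-35.31, 8.58, -2.02] twist -0.468 q [-0.28  0.31  0.93  1.75 -0.26  1.21  0.72]
```

```bash
python3 -m jog '[[[-4,0,-0.3],0,-1],[[-9,0,-0.6],-0.1,-1],[[-15,0,-0.9],-0.2,-0.6],[[-21,0,-1.2],-0.3,-0.17],[[-27,2,-1.6],-0.4,-0.17],[[-32,5,-1.9],-0.468,-0.17],[[-35.3,8.5,-2],-0.468,-0.17],[[-35.3,8.5,-2],-0.468,-0.17],[[-35.3,8.5,-2],-0.468,-0.17]]'; python3 -c "
from h import *
delta(.4641,.0509,.094,26.5)
f=snap('top','t2');g=snap('scene','s4')
crop('top','x',(0,0,2,2),1) if 0 else 0
crop('t2','t2a',(250,160,340,265),7);crop('t2','t2b',(340,180,500,280),5)
crop('s4','s4b',(320,170,520,320),4)
crop('s4','s4a',(245,150,335,255),6)
"
```

```text
clock: 10.62
tcp_pos: [0.463, 0.0514, 0.4027]
orientation: [-1.393, 0.862, -0.863]
contact_force: [-0.5, -1.1, 1.2]
grip_width: 0.0503
t 10.62 gp [0.4631 0.0514 0.2477] jaw 26.5 ydown [ 0.001 -0.    -1.   ] F [-0.5 -1.1  1.2] w 0.0503
row [0.08, 15.37, 0.06] twist -0.001 q [-0.86  0.14  0.69  2.07 -0.11  0.96  0.34]
```

View pics/t2b.png

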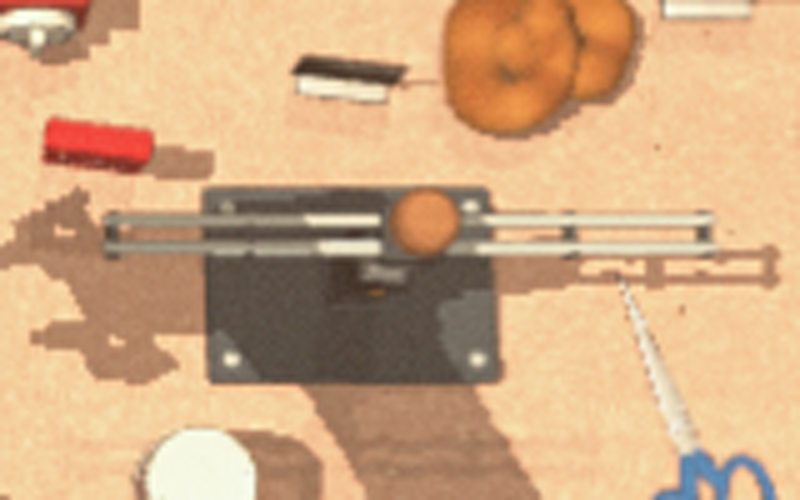

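View pics/s4b.png

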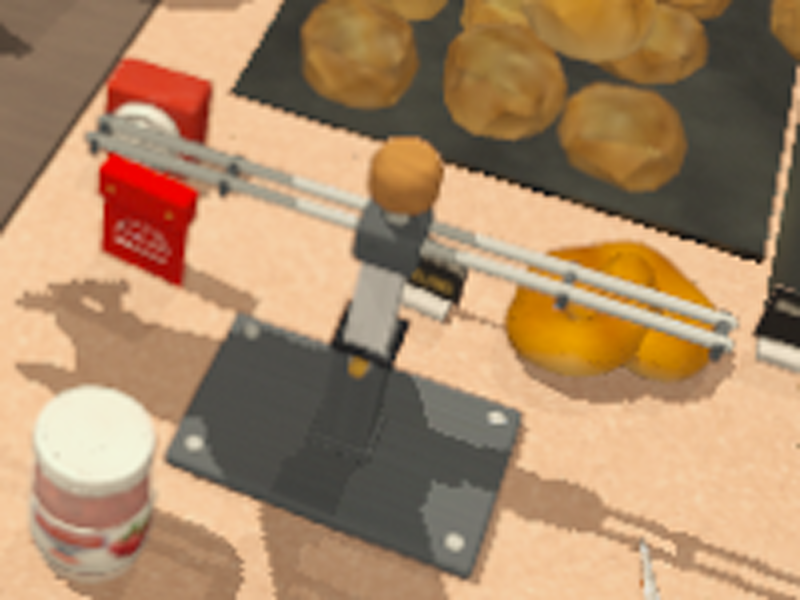

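View pics/s4a.png

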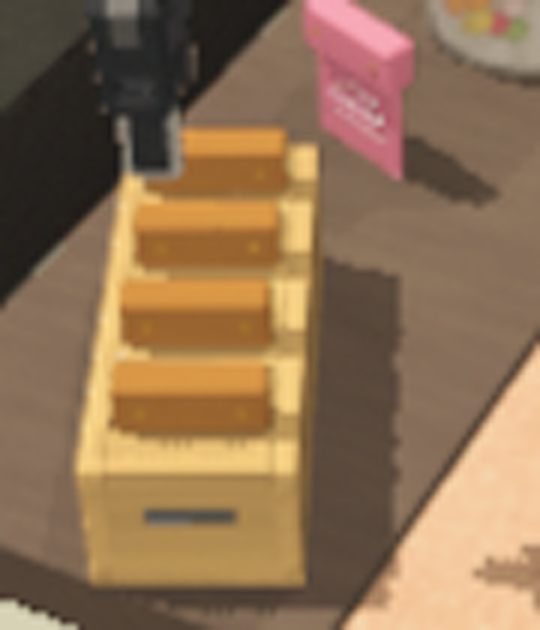

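View pics/t2a.png

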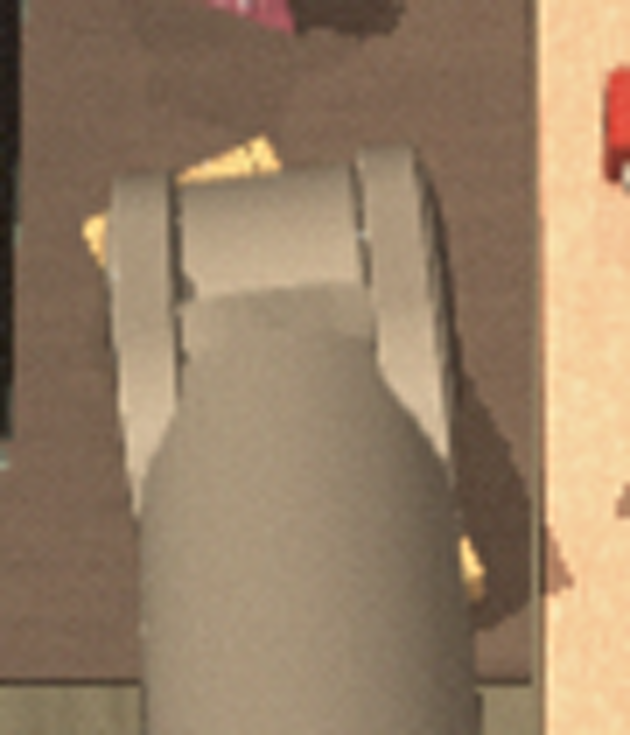

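```bash
python3 -m jog '[[[0.1,4,0.1],0,-0.17],[[0.1,8,0.1],0,-0.17],[[0.1,12,0.1],0,-0.17],[[0.1,14,0.1],0,-0.17],[[0.1,15.3,0.1],0,-0.17],[[0.1,15.3,0.1],0,-0.17],[[0.1,15.3,0.1],0,0.4],[[0.1,15.3,0.1],0,1],[[0.1,15.3,0.1],0,1],[[0.1,15.3,0.1],0,1]]' 45; python3 -c "
from h import *
delta(.4641,.0509,.094,26.5)
f=cam('top');g=cam('scene')
T=lambda a,b,s,x0,y0:((a+.5)/s-.5+x0,(b+.5)/s-.5+y0)
for n,a,b in(('L',(111,233.5),(99,131)),('R',(706,233.5),(727,334))):
    p=T(*a,5,340,180);q=T(*b,4,320,170);print(n,atz(f,*p,.190).round(4),atz(g,*q,.190).round(4),[x.round(4) for x in tri(f,p,g,q)])
print([x.round(4) for x in tri(f,T(425,221,5,340,180),g,T(405,175,4,320,170))])
"
```

```text
clock: 11.98
tcp_pos: [0.4647, 0.0519, 0.2503]
orientation: [-1.391, 0.86, -0.863]
contact_force: [-0.7, 0.6, 6.2]
grip_width: 0.019
t 11.97 gp [0.465  0.052  0.0953] jaw 26.5 ydown [ 0.002  0.001 -1.   ] F [-0.7  0.6  6.2] w 0.019
row [0.06, 0.13, -0.13] twist 0.001 q [-0.7   0.42  0.56  2.2  -0.38  0.62  0.6 ]
L [ 0.4822 -0.1277  0.19  ] [ 0.4805 -0.1296  0.19  ] [array([ 0.4828, -0.1283,  0.1875]), np.float64(0.0008)]
R [ 0.4802 -0.4706  0.19  ] [ 0.4796 -0.4746  0.19  ] [array([ 0.4812, -0.4733,  0.1875]), np.float64(0.0035)]
[array([ 0.4821, -0.3004,  0.2254]), np.float64(0.0011)]
```

```bash
python3 -m jog '[[[0,-1,0],0,1],[[0,-3,0],0,1],[[0,-6,0],0,1],[[0,-10,0],0,1],[[0,-15,0],0,1],[[0,-20,0],0,1],[[0,-25,0],0,1],[[0,-25,0],0,1]]' 45; python3 -c "
from h import *
delta(.482,-.433,.345,-0.3)
g=snap('scene','s5',(220,60,380,260),3)
"
```

```text
clock: 13.08
tcp_pos: [0.4647, 0.0511, 0.5031]
orientation: [-1.386, 0.858, -0.864]
contact_force: [-0.3, -0.0, -0.9]
grip_width: 0.0193
t 13.07 gp [0.4658 0.0517 0.3481] jaw 26.5 ydown [ 0.007  0.004 -1.   ] F [-0.3 -0.  -0.9] w 0.0193
row [44.1, 0.12, -20.19] twist 0.468 q [-0.95  0.01  0.73  1.94 -0.01  1.19  0.24]
```

View pics/s5.png

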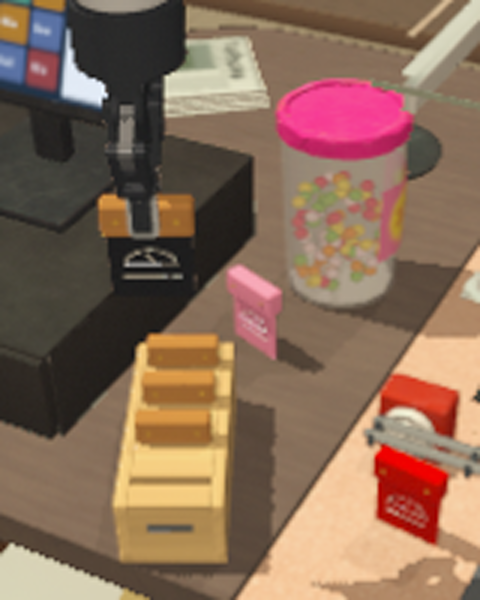

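```bash
python3 -m jog '[[[3,0,-1.4],0.03,1],[[8,0,-3.7],0.08,1],[[13.5,0,-6.2],0.15,1],[[19,0,-8.7],0.22,1],[[24.5,0,-11.2],0.3,1],[[30,0,-13.8],0.36,1],[[35.5,0,-16.3],0.41,1],[[40,0,-18.3],0.45,1],[[43,0,-19.7],0.468,1],[[44.1,0,-20.2],0.468,1]]'; python3 -m jog '[[[0,0,0],0,1],[[0,0,0],0,1],[[0,0,0],0,1]]'; python3 -c "
from h import *
delta(.482,-.433,.345,-0.3)
g=snap('scene','s6',(380,140,560,290),4)
"
```

```text
clock: 14.38
tcp_pos: [0.479, -0.4347, 0.4973]
orientation: [-1.207, 1.219, -1.213]
contact_force: [-0.8, 0.7, -0.9]
grip_width: 0.0189
clock: 14.75
tcp_pos: [0.4809, -0.4316, 0.4992]
orientation: [-1.207, 1.211, -1.211]
contact_force: [-0.8, -0.3, -1.2]
grip_width: 0.0191
t 14.75 gp [ 0.481  -0.4315  0.3442] jaw -0.2 ydown [ 0.     0.001 -1.   ] F [-0.8 -0.3 -1.2] w 0.0191
row [0.15, -0.08, 0.1] twist 0.002 q [-0.02  0.51  0.98  1.56 -0.43  1.31  1.01]
```

View pics/s6.png

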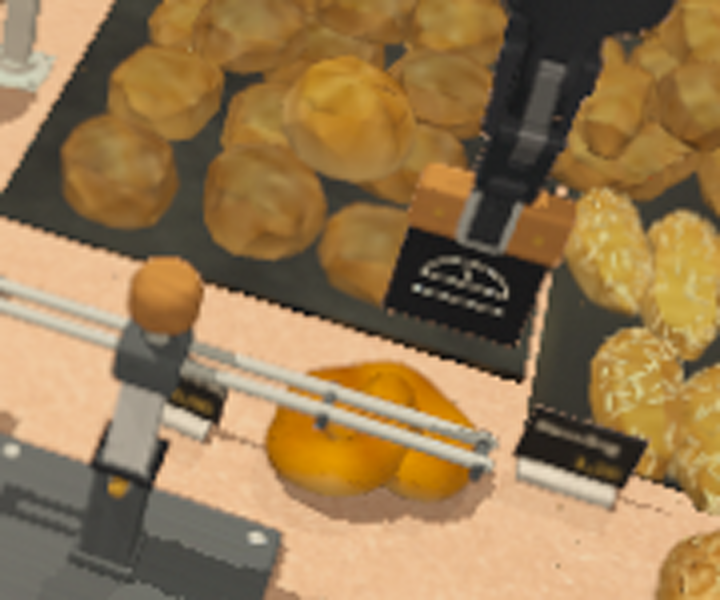

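```bash
python3 -m jog '[[[0.15,1,0.1],0,1],[[0.15,3,0.1],0,1],[[0.15,5,0.1],0,1],[[0.15,5.5,0.1],0,1],[[0.15,5.8,0.1],0,1],[[0.15,5.8,0.1],0,1],[[0.15,5.8,0.1],0,1]]';python3 -c "
from h import *
delta(.482,-.433,.217,-0.3)
g=snap('scene','s7',(400,150,540,290),5)
"
```

```text
clock: 15.68
tcp_pos: [0.4813, -0.4347, 0.4418]
orientation: [-1.207, 1.212, -1.214]
contact_force: [-0.3, -0.3, -1.4]
grip_width: 0.0194
t 15.68 gp [ 0.4814 -0.4348  0.2868] jaw -0.3 ydown [ 0.001 -0.001 -1.   ] F [-0.3 -0.3 -1.4] w 0.0194
row [-0.19, 6.98, 0.05] twist 0.0 q [ 0.    0.55  0.95  1.62 -0.47  1.21  1.05]
```

View pics/s7.png

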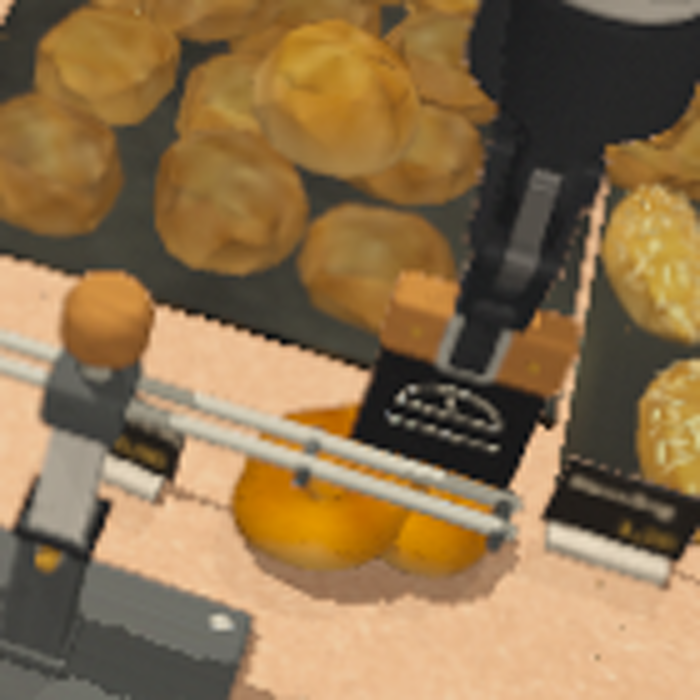

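```bash
python3 -c "
from h import *
g=cam('scene');im=np.load('pics/s7.npy')
S=5
def d(P,c):
    for p in proj(g,P):
        q=((p-[400,150]+.5)*S-.5).astype(int);cv2.drawMarker(o,tuple(int(v) for v in q),c,0,12,1);print(q)
o=cv2.resize(im[150:290,400:540],None,fx=S,fy=S,interpolation=cv2.INTER_CUBIC)
x=.482
print('rods ends tops');d([[x-.008,-.475,.194],[x+.008,-.475,.194],[x-.008,-.301-.174+.0,.19]],(255,0,0))
print('bay');d([[x,-.433-.036,.19],[x,-.433+.036,.19]],(0,255,0))
gp=[.4814,-.4348,.2868]
print('panel bottom');d([[gp[0],gp[1]-.032,gp[2]-.081],[gp[0],gp[1]+.032,gp[2]-.081]],(0,0,255))
print('bar top');d([[gp[0]-.01,gp[1]-.034,gp[2]+.005],[gp[0]-.01,gp[1]+.034,gp[2]+.005]],(255,0,255))
print('knob');d([[.4825,-.301,.2255]],(255,255,0))
cv2.imwrite('pics/s7m.png',o)
"
```

```text
rods ends tops
[510 521]
[516 493]
[507 527]
bay
[495 509]
[317 451]
panel bottom
[501 481]
[340 431]
bar top
[572 344]
[385 289]
knob
[106 318]
```

View pics/s7m.png

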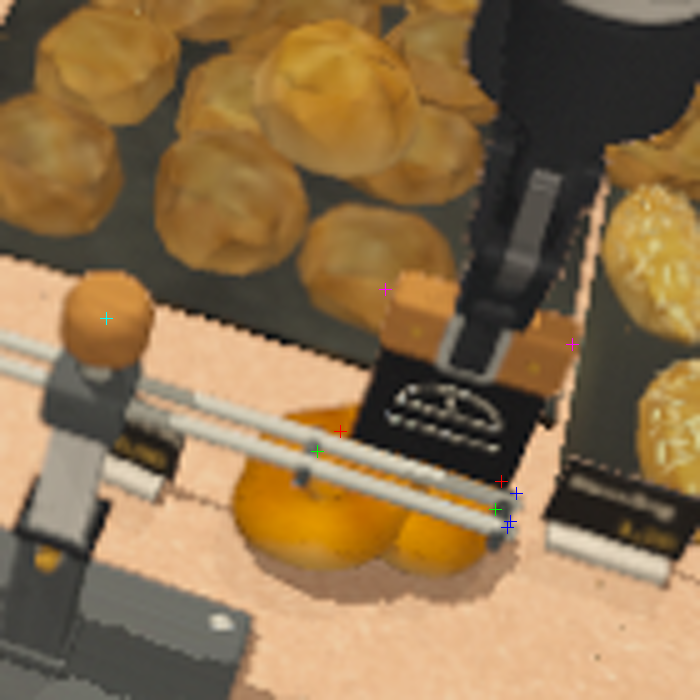

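```bash
python3 -c "
from h import *
g=cam('scene')
a=proj(g,[[.4814,-.4348,.206],[.4814,-.4348,.190],[.4814,-.4308,.19],[.4834,-.4348,.19]])
print((a-a[0])*5)
crop('s7','s7z',(460,210,520,270),12)
"
```

```text
[[  0.           0.        ]
 [-10.56084335  26.69280646]
 [-20.44844988  23.5166534 ]
 [ -9.73472166  23.3986733 ]]
```

View pics/s7z.png

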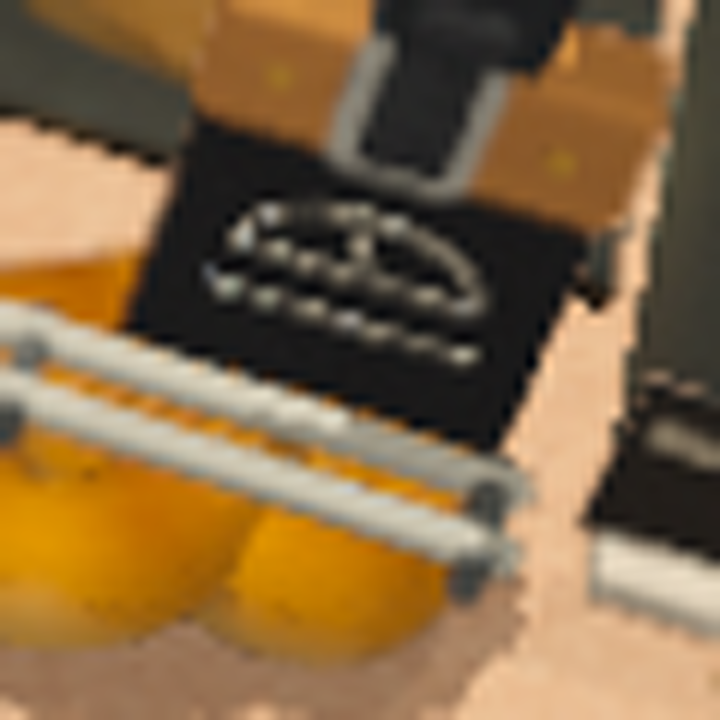

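```bash
python3 -m jog '[[[-0.4,0,0.1],0,1],[[-0.4,0.5,0.1],0,1],[[-0.4,1,0.1],0,1],[[-0.4,1.5,0.1],0,1],[[-0.4,2,0.1],0,1],[[-0.4,2,0.1],0,1],[[-0.4,2,0.1],0,1],[[-0.4,2,0.1],0,1]]';python3 -c "
from h import *
delta(.4824,-.4305,.217,-0.3)
g=snap('scene','s8',(440,190,540,290),7)
"
```

```text
clock: 16.82
tcp_pos: [0.4823, -0.4306, 0.4214]
orientation: [-1.207, 1.213, -1.213]
contact_force: [0.9, 0.9, -1.4]
grip_width: 0.0195
t 16.82 gp [ 0.4824 -0.4306  0.2664] jaw -0.3 ydown [ 0. -0. -1.] F [ 0.9  0.9 -1.4] w 0.0195
row [-0.01, 4.94, 0.0] twist 0.0 q [ 0.    0.57  0.94  1.65 -0.49  1.17  1.05]
```

View pics/s8.png

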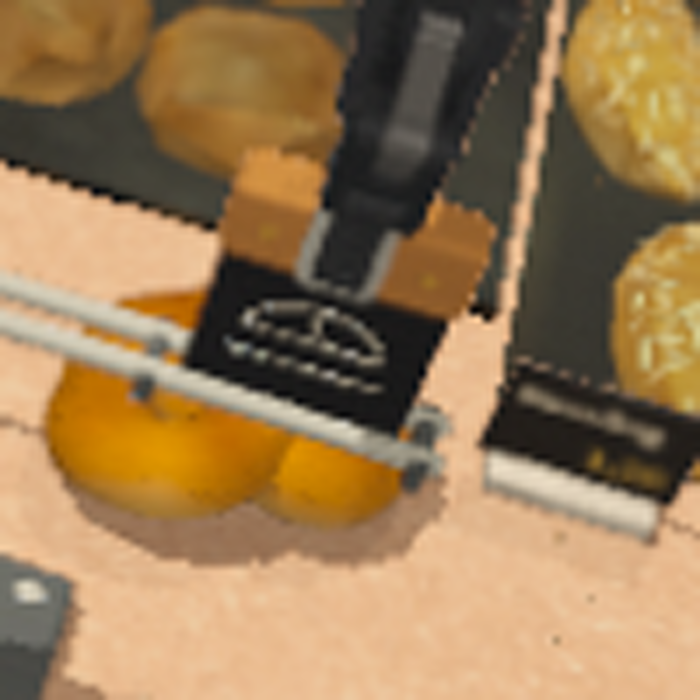

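The panel is in front of the back rod and behind the front rod, between the cross pieces at (150,370) and (425,450). I'll continue down.

```bash
python3 -m jog '[[[0,0.6,0],0,1],[[0,1.2,0],0,1],[[0,1.8,0],0,1],[[0,2.4,0],0,1],[[0,3,0],0,1],[[0,3.4,0],0,1],[[0,3.8,0],0,1],[[0,3.8,0],0,1]]';python3 -c "
from h import *
delta(.4824,-.4305,.217,-0.3)
g=snap('scene','s9',(440,190,540,290),7)
"
```

```text
clock: 17.88
tcp_pos: [0.4823, -0.4304, 0.3829]
orientation: [-1.207, 1.213, -1.212]
contact_force: [-0.1, -0.2, -1.4]
grip_width: 0.0189
t 17.88 gp [ 0.4823 -0.4303  0.2279] jaw -0.3 ydown [-0.  0. -1.] F [-0.1 -0.2 -1.4] w 0.0189
row [0.02, 1.09, 0.01] twist 0.0 q [ 0.02  0.6   0.91  1.69 -0.52  1.11  1.08]
```

View pics/s9.png

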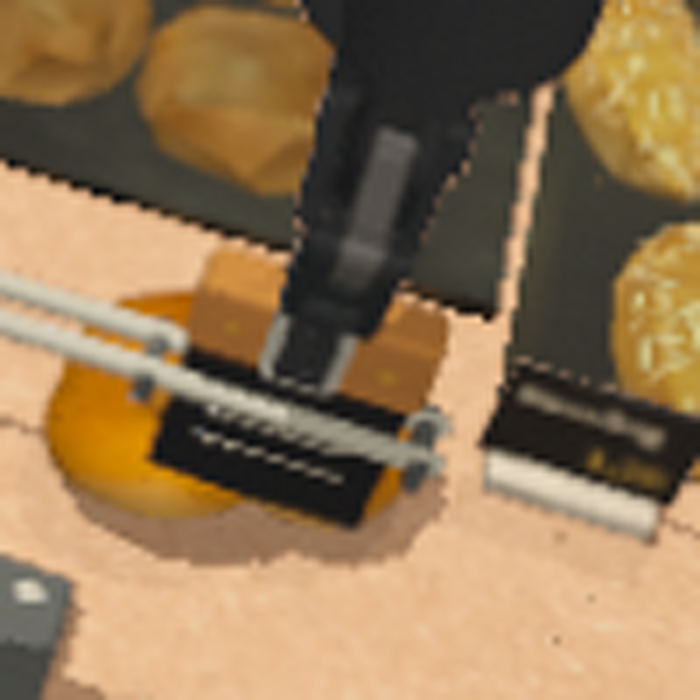

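```bash
python3 -m jog '[[[0,0.3,0],0,1],[[0,0.6,0],0,1],[[0,0.8,0],0,1],[[0,0.9,0],0,1],[[0,0.9,0],0,1]]';python3 -c "
from h import *
delta(.4824,-.4305,.217,-0.3)
"
```

```text
clock: 18.55
tcp_pos: [0.4823, -0.4304, 0.3741]
orientation: [-1.207, 1.213, -1.213]
contact_force: [-0.2, 0.2, -0.5]
grip_width: 0.0193
t 18.55 gp [ 0.4823 -0.4304  0.2191] jaw -0.3 ydown [-0.  0. -1.] F [-0.2  0.2 -0.5] w 0.0193
row [0.01, 0.21, 0.01] twist 0.0 q [ 0.03  0.61  0.9   1.7  -0.53  1.09  1.09]
```

```bash
python3 -m jog '[[[0,0.1,0],0,1],[[0,0.2,0],0,1],[[0,0.3,0],0,1],[[0,0.3,0],0,1],[[0,0.3,0],0,1]]';python3 -c "
from h import *
delta(.4824,-.4305,.217,-0.3)
g=snap('scene','s10',(440,190,540,290),7)
"
```

```text
clock: 19.18
tcp_pos: [0.4823, -0.4306, 0.3719]
orientation: [-1.206, 1.213, -1.213]
contact_force: [-1.7, 2.0, 4.1]
grip_width: 0.0191
t 19.18 gp [ 0.4824 -0.4305  0.2169] jaw -0.3 ydown [ 0.001  0.    -1.   ] F [-1.7  2.   4.1] w 0.0191
row [-0.0, -0.01, 0.0] twist 0.0 q [ 0.03  0.61  0.9   1.7  -0.53  1.09  1.09]
```

View pics/s10.png

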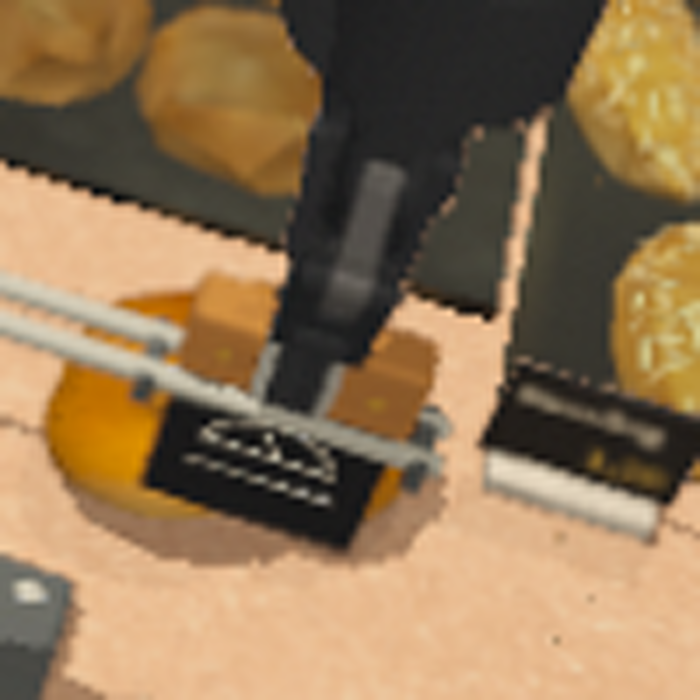

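```bash
python3 -m jog '[[[0,0,0],0,0.3],[[0,0,0],0,-0.1],[[0,0,0],0,-0.17],[[0,0,0],0,-0.17],[[0,-1,0],0,-0.17],[[0,-3,0],0,-0.17],[[0,-6,0],0,-0.17],[[0,-10,0],0,-0.17],[[0,-13,0],0,-0.17],[[0,-13,0],0,-0.17]]';python3 -c "
from h import *
delta(.5125,.0758,.345,26.5)
g=snap('scene','s11',(320,150,540,300),3.6)
"
```

```text
clock: 20.48
tcp_pos: [0.4819, -0.4315, 0.5054]
orientation: [-1.206, 1.208, -1.218]
contact_force: [0.4, 0.4, 0.1]
grip_width: 0.0498
t 20.48 gp [ 0.4827 -0.4321  0.3504] jaw -0.3 ydown [ 0.005 -0.004 -1.   ] F [0.4 0.4 0.1] w 0.0498
row [-50.8, 0.36, 2.7] twist -0.468 q [-0.02  0.5   0.99  1.55 -0.43  1.32  1.01]
```

View pics/s11.png

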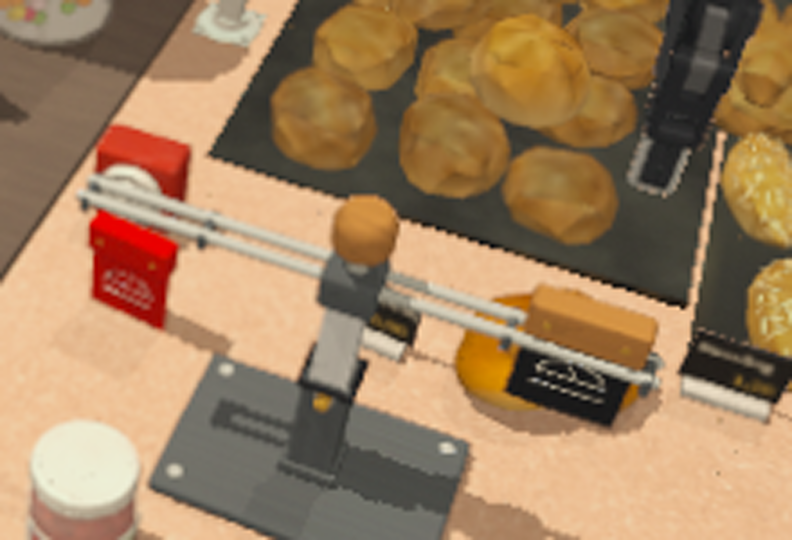

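```bash
python3 -m jog '[[[-3,0,0.2],0,-0.17],[[-8,0,0.4],-0.1,-0.17],[[-14,0,0.7],-0.2,-0.17],[[-20,0,1],-0.3,-0.17],[[-26,0,1.3],-0.4,-0.17],[[-30,0,1.6],-0.468,-0.17]]';python3 -c "
from h import *
f=snap('top','t3',(250,160,340,265),6)
g=snap('scene','s12',(245,150,335,255),6)
o=cv2.hconcat([cv2.imread('pics/t3.png')[:600,:400],cv2.imread('pics/s12.png')[:600,:400]]);cv2.imwrite('pics/c3.png',o)
delta(.5125,.0758,.2,26.5)
"
```

```text
clock: 21.28
tcp_pos: [0.4996, -0.1274, 0.5005]
orientation: [-1.395, 0.859, -0.856]
contact_force: [-0.8, -0.0, -0.3]
grip_width: 0.05
t 21.38 gp [ 0.5002 -0.1248  0.3453] jaw 27.1 ydown [-0.002  0.002 -1.   ] F [ 0.7 -0.3 -1.2] w 0.0499
row [-17.26, 14.58, 10.24] twist 0.01 q [-0.7   0.17  0.96  1.85 -0.15  1.2   0.77]
```

View pics/c3.png

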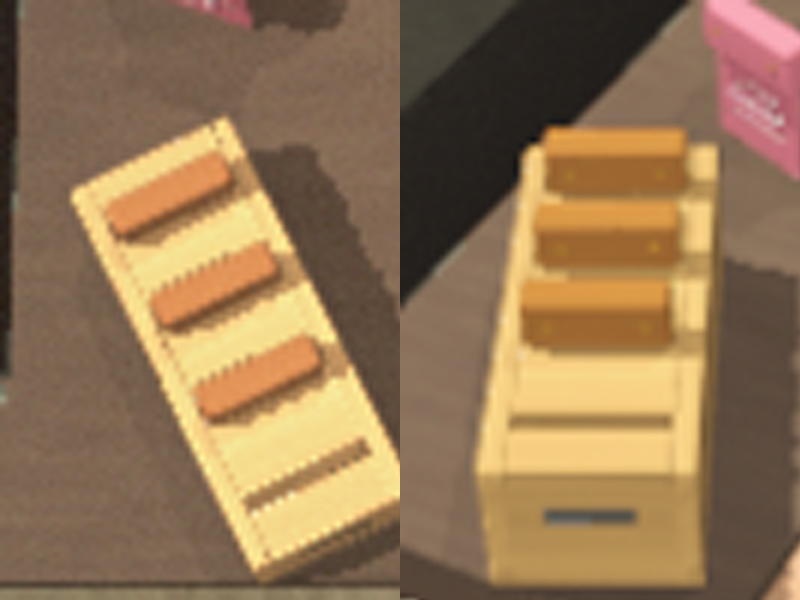

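```bash
python3 -m jog '[[[-5,2,3],0.01,-0.17],[[-10,5,6],0.01,-0.17],[[-15,9,9],0.01,-0.17],[[-17.2,13,10.2],0.01,-0.17],[[-17.2,14.6,10.2],0.01,-0.17],[[-17.2,14.6,10.2],0.01,-0.17],[[-17.2,14.6,10.2],0.01,-0.17]]';python3 -c "
from h import *
delta(.5125,.0758,.094,26.5)
g=snap('scene','s13',(245,150,335,255),6)
"
```

```text
clock: 22.25
tcp_pos: [0.5148, 0.0671, 0.3564]
orientation: [-1.388, 0.87, -0.873]
contact_force: [0.3, -0.6, -0.2]
grip_width: 0.05
t 22.25 gp [0.5151 0.0671 0.2014] jaw 25.8 ydown [ 0.002  0.    -1.   ] F [ 0.3 -0.6 -0.2] w 0.05
row [-0.91, 10.74, 0.13] twist -0.013 q [-0.89  0.35  0.79  2.01 -0.32  0.9   0.53]
```

View pics/s13.png

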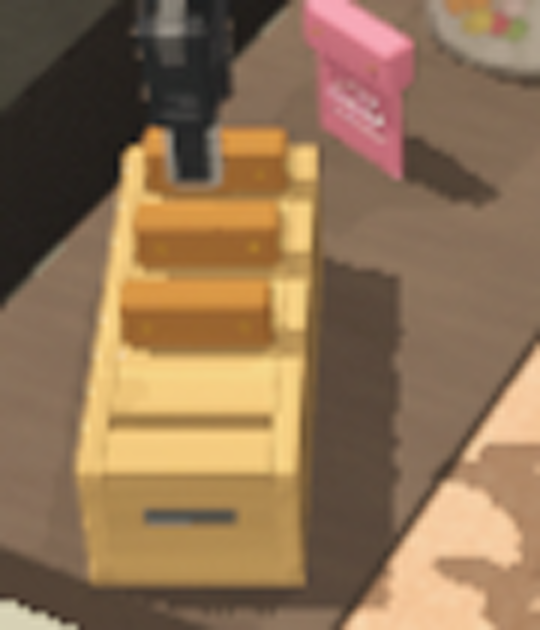

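```bash
python3 -m jog '[[[-0.9,3,0.1],-0.013,-0.17],[[-0.9,6,0.1],-0.013,-0.17],[[-0.9,9,0.1],-0.013,-0.17],[[-0.9,10.7,0.1],-0.013,-0.17],[[-0.9,10.7,0.1],-0.013,-0.17],[[-0.9,10.7,0.1],-0.013,0.4],[[-0.9,10.7,0.1],-0.013,1],[[-0.9,10.7,0.1],-0.013,1],[[-0.9,10.7,0.1],-0.013,1],[[-0.9,10.7,0.1],-0.013,1]]' 45; python3 -c "
from h import *
delta(.5125,.0758,.094,26.5)
g=snap('scene','s14',(245,150,335,255),6)
"
```

```text
clock: 23.55
tcp_pos: [0.512, 0.0774, 0.2495]
orientation: [-1.392, 0.858, -0.861]
contact_force: [-0.5, -0.6, 5.3]
grip_width: 0.0192
t 23.55 gp [0.5124 0.0776 0.0945] jaw 26.7 ydown [ 0.002  0.001 -1.   ] F [-0.5 -0.6  5.3] w 0.0192
row [0.16, 0.05, -0.07] twist 0.003 q [-0.78  0.51  0.65  2.09 -0.49  0.69  0.66]
```

View pics/s14.png

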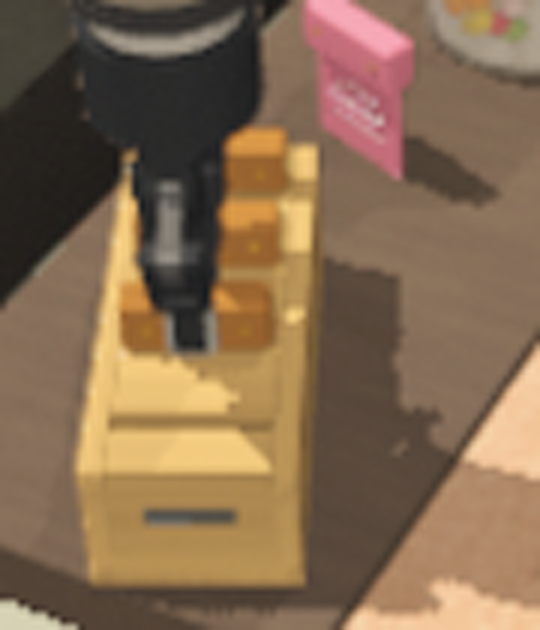

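```bash
python3 -m jog '[[[0,-1,0],0,1],[[0,-3,0],0,1],[[0,-6,0],0,1],[[0,-10,0],0,1],[[0,-15,0],0,1],[[0,-20,0],0,1],[[0,-25,0],0,1],[[0,-25,0],0,1],[[0,-25,0],0,1]]' 45; python3 -c "
from h import *
delta(.4827,-.3495,.345,-0.3)
"
```

```text
clock: 24.72
tcp_pos: [0.5106, 0.0772, 0.4977]
orientation: [-1.395, 0.861, -0.858]
contact_force: [0.2, -0.2, -2.1]
grip_width: 0.019
t 24.73 gp [0.5104 0.0773 0.3427] jaw 26.7 ydown [-0.001  0.    -1.   ] F [ 0.2 -0.2 -2.1] w 0.019
row [36.88, -0.24, -21.65] twist 0.471 q [-1.05  0.16  0.89  1.85 -0.13  1.19  0.35]
```

```bash
python3 -m jog '[[[3,-0.5,-1.8],0.03,1],[[8,-1,-4.7],0.1,1],[[13,-1,-7.6],0.18,1],[[18,-1,-10.5],0.26,1],[[23,-1,-13.5],0.34,1],[[28,-1,-16.4],0.4,1],[[32,-1,-18.8],0.45,1],[[35.5,-1,-20.8],0.471,1],[[36.9,-1,-21.6],0.471,1],[[36.9,-1,-21.6],0.471,1]]'; python3 -m jog '[[[0,0,0],0,1],[[0,0,0],0,1],[[0,0,0],0,1]]'; python3 -c "
from h import *
delta(.4827,-.3495,.285,-0.3)
"
```

```text
clock: 25.98
tcp_pos: [0.4822, -0.3512, 0.5071]
orientation: [-1.207, 1.219, -1.215]
contact_force: [-0.4, 0.7, -1.8]
grip_width: 0.0192
clock: 26.35
tcp_pos: [0.4844, -0.3485, 0.5082]
orientation: [-1.207, 1.212, -1.212]
contact_force: [0.1, 0.8, -1.9]
grip_width: 0.0192
t 26.35 gp [ 0.4844 -0.3484  0.3532] jaw -0.2 ydown [ 0.  0. -1.] F [ 0.1  0.8 -1.9] w 0.0192
row [0.11, 6.82, -0.17] twist 0.002 q [-0.24  0.41  1.06  1.66 -0.37  1.29  0.88]
```

```bash
python3 -m jog '[[[0.1,1,-0.15],0,1],[[0.1,3,-0.15],0,1],[[0.1,5,-0.15],0,1],[[0.1,6,-0.15],0,1],[[0.1,6.5,-0.15],0,1],[[0.1,6.8,-0.15],0,1],[[0.1,6.8,-0.15],0,1],[[0.1,6.8,-0.15],0,1]]';python3 -c "
from h import *
delta(.4827,-.3495,.217,-0.3)
g=snap('scene','s15',(400,170,520,290),6)
"
```

```text
clock: 27.35
tcp_pos: [0.4826, -0.3504, 0.4406]
orientation: [-1.207, 1.212, -1.214]
contact_force: [0.7, -0.1, -1.2]
grip_width: 0.0188
t 27.35 gp [ 0.4827 -0.3505  0.2856] jaw -0.3 ydown [ 0.001 -0.    -1.   ] F [ 0.7 -0.1 -1.2] w 0.0188
row [-0.1, 6.86, -0.01] twist 0.0 q [-0.2   0.47  1.01  1.75 -0.43  1.16  0.93]
```

View pics/s15.png

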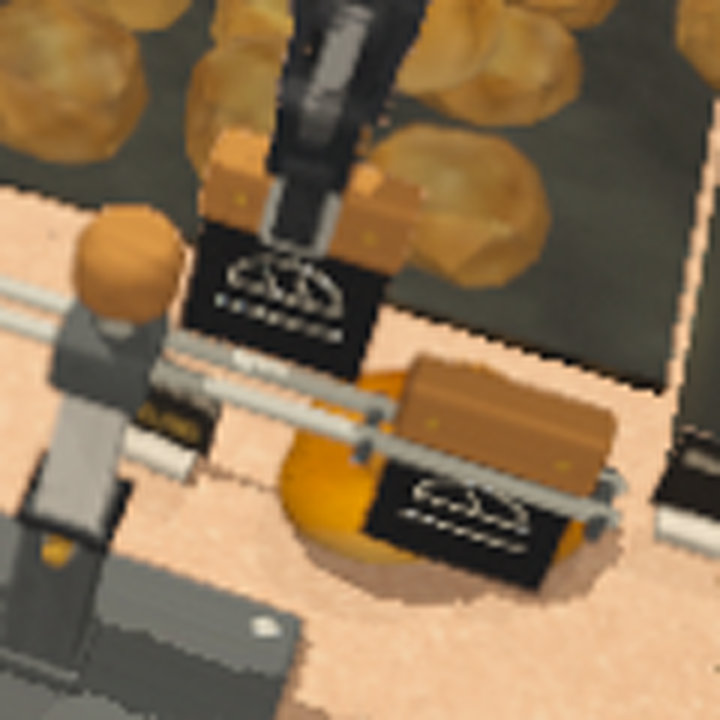

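```bash
cat >> h.py <<'E'
def bayinfo(g,bay,org,S,gpz,gp=None):
    x0=.482;c=-.301
    y=c+[.132,.054,-.054,-.132][bay]; x=x0+.0045*(y-c)
    z=gpz-.081
    a=proj(g,[[x,y+.036,.194],[x,y,.194],[x,y-.036,.194],[x,y,z],[x,y-.001,z]])
    q=(a-np.array(org)+.5)*S-.5
    print('bay L,mid,R at rods',q[:3].round(0).tolist(),'panel bottom mid should be at',q[3].round(0),'px per mm y',(q[4]-q[3]).round(1))
E
python3 -c "
from h import *
g=cam('scene');bayinfo(g,2,(400,170),6,.2856)"
```

```text
bay L,mid,R at rods [[162.0, 344.0], [263.0, 376.0], [366.0, 409.0]] panel bottom mid should be at [269. 355.] px per mm y [2.9 0.9]
```

```bash
python3 -m jog '[[[0,0.6,0],0,1],[[0,1.2,0],0,1],[[0,1.8,0],0,1],[[0,2.4,0],0,1],[[0,3,0],0,1],[[0,3.6,0],0,1],[[0,4.2,0],0,1],[[0,4.2,0],0,1]]';python3 -c "
from h import *
delta(.4827,-.3495,.217,-0.3)
g=snap('scene','s16',(400,170,520,290),6)
"
```

```text
clock: 28.45
tcp_pos: [0.4825, -0.3504, 0.3978]
orientation: [-1.207, 1.213, -1.213]
contact_force: [0.2, -0.7, -1.9]
grip_width: 0.0191
t 28.45 gp [ 0.4824 -0.3504  0.2428] jaw -0.3 ydown [-0.001 -0.    -1.   ] F [ 0.2 -0.7 -1.9] w 0.0191
row [-0.09, 2.58, 0.03] twist 0.0 q [-0.17  0.51  0.97  1.8  -0.47  1.08  0.96]
```

View pics/s16.png

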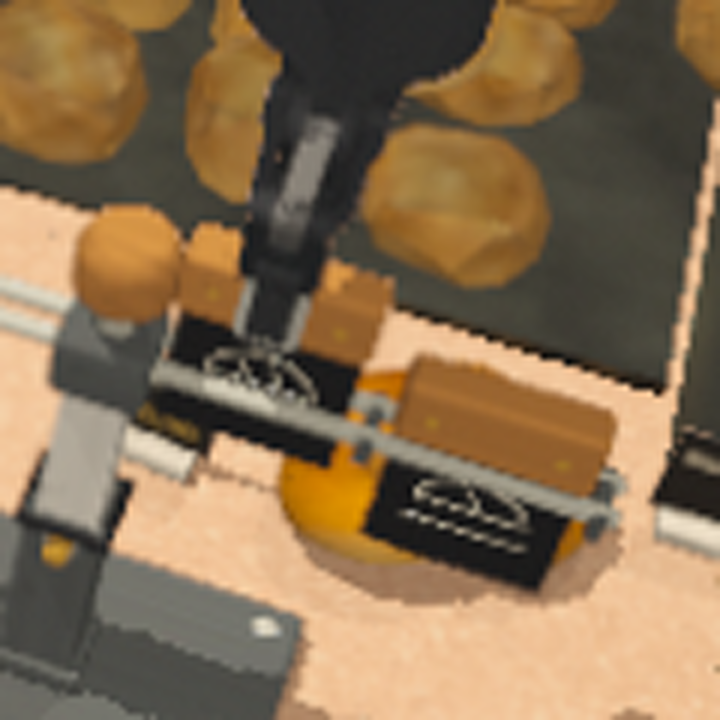

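Panel is between the rods. Seating it.

```bash
python3 -m jog '[[[0,0.6,0],0,1],[[0,1.2,0],0,1],[[0,1.8,0],0,1],[[0,2.2,0],0,1],[[0,2.4,0],0,1],[[0,2.6,0],0,1],[[0,2.6,0],0,1]]';python3 -c "
from h import *
delta(.4827,-.3495,.217,-0.3)
g=snap('scene','s17',(400,170,520,290),6)
"
```

```text
clock: 29.38
tcp_pos: [0.4825, -0.3503, 0.3721]
orientation: [-1.207, 1.213, -1.213]
contact_force: [0.2, -1.7, -2.0]
grip_width: 0.0191
t 29.38 gp [ 0.4825 -0.3503  0.2171] jaw -0.3 ydown [-0. -0. -1.] F [ 0.2 -1.7 -2. ] w 0.0191
row [-0.08, 0.01, 0.02] twist 0.0 q [-0.15  0.54  0.94  1.83 -0.5   1.04  0.99]
```

View pics/s17.png

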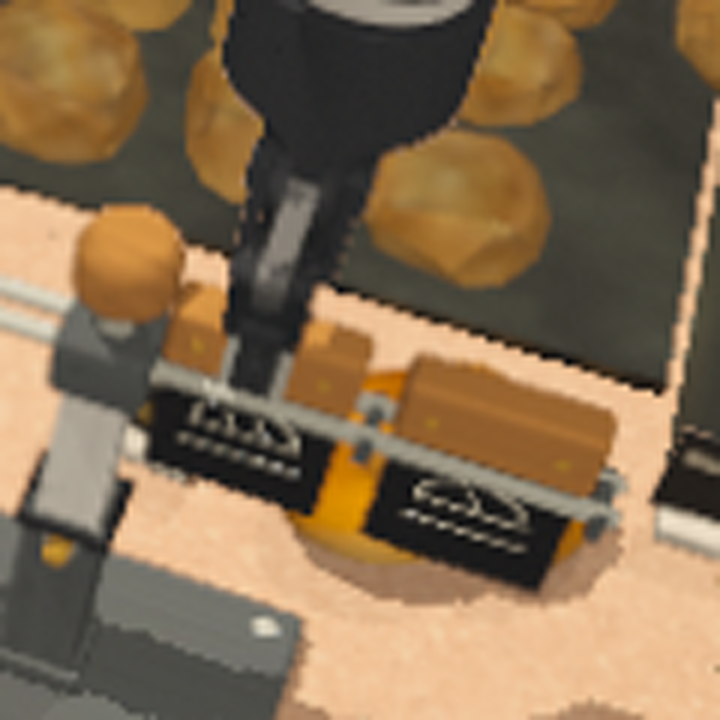

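```bash
python3 -m jog '[[[0,0.1,0],0,1],[[0,0.15,0],0,1],[[0,0.15,0],0,1],[[0,0.15,0],0,1]]';python3 -c "
from h import *
delta(.4827,-.3495,.217,-0.3)"
```

```text
clock: 29.92
tcp_pos: [0.4826, -0.3503, 0.3711]
orientation: [-1.206, 1.213, -1.213]
contact_force: [-1.7, 1.4, 4.9]
grip_width: 0.0192
t 29.93 gp [ 0.4826 -0.3503  0.2161] jaw -0.3 ydown [ 0.  0. -1.] F [-1.7  1.4  4.9] w 0.0192
row [-0.08, -0.09, 0.01] twist 0.0 q [-0.15  0.54  0.94  1.83 -0.5   1.04  0.99]
```

Seated (Fz +5). Releasing, rising and heading back.

```bash
python3 -m jog '[[[0,0,0],0,0.3],[[0,0,0],0,-0.1],[[0,0,0],0,-0.17],[[0,0,0],0,-0.17],[[0,-1,0],0,-0.17],[[0,-3,0],0,-0.17],[[0,-6,0],0,-0.17],[[0,-10,0],0,-0.17],[[0,-13,0],0,-0.17],[[0,-13,0],0,-0.17]]';python3 -m jog '[[[-3,0,0.2],0,-0.17],[[-8,0,0.4],-0.1,-0.17],[[-14,0,0.7],-0.2,-0.17],[[-20,0,1],-0.3,-0.17],[[-22,0,1.3],-0.4,-0.17],[[-22,0,1.6],-0.468,-0.17]]';python3 -c "
from h import *
f=snap('top','t4',(250,160,340,265),6)
g=snap('scene','s18',(245,150,335,255),6)
o=cv2.hconcat([cv2.imread('pics/t4.png')[:600,:400],cv2.imread('pics/s18.png')[:600,:400]]);cv2.imwrite('pics/c4.png',o)
crop('s18','s18b',(320,150,540,300),3.6)
delta(.561,.0993,.2,26.5)
"
```

```text
clock: 31.18
tcp_pos: [0.4824, -0.3513, 0.5044]
orientation: [-1.205, 1.208, -1.218]
contact_force: [-0.7, -0.2, -0.6]
grip_width: 0.0501
clock: 31.92
tcp_pos: [0.4998, -0.1278, 0.5005]
orientation: [-1.395, 0.857, -0.855]
contact_force: [-0.5, -0.1, 0.9]
grip_width: 0.0498
t 32.02 gp [ 0.4996 -0.1298  0.3457] jaw 26.6 ydown [-0.  0. -1.] F [ 0.2 -0.8  0.1] w 0.05
row [-17.72, 14.57, 15.75] twist 0.002 q [-0.75  0.18  1.02  1.85 -0.16  1.2   0.79]
```

View pics/c4.png

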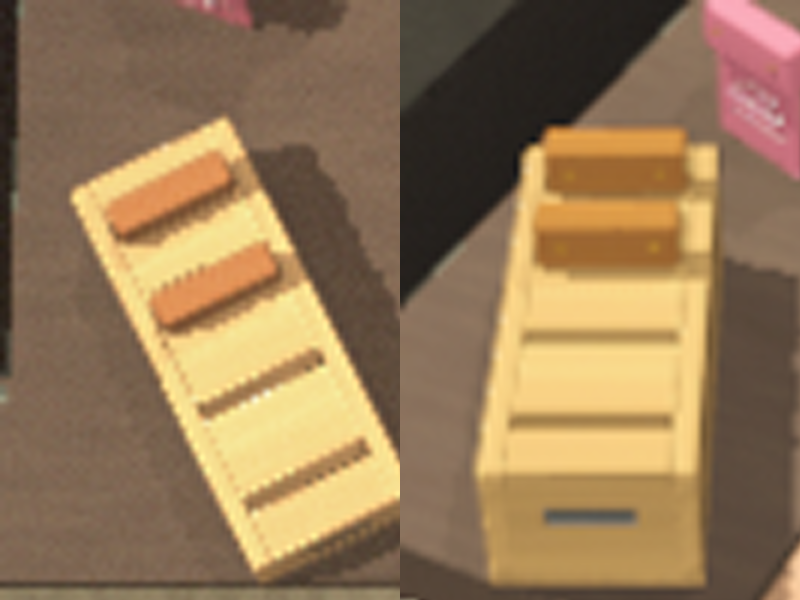

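View pics/s18b.png

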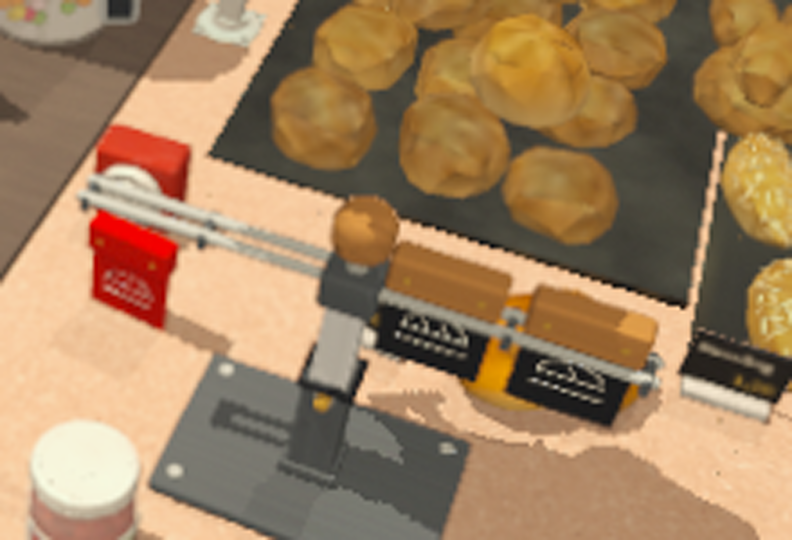

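```bash
python3 -m jog '[[[-5,2,4.5],0.002,-0.17],[[-10,5,9],0.002,-0.17],[[-14.5,9,13],0.002,-0.17],[[-17.5,13,15.7],0.002,-0.17],[[-17.5,14.6,15.7],0.002,-0.17],[[-17.5,14.6,15.7],0.002,-0.17],[[-17.5,14.6,15.7],0.002,-0.17]]';python3 -c "
from h import *
delta(.5615,.0975,.0945,26.5)
g=snap('scene','s19',(245,150,335,255),6)
"
```

```text
clock: 32.9
tcp_pos: [0.5623, 0.0944, 0.356]
orientation: [-1.391, 0.865, -0.867]
contact_force: [0.3, -0.2, 1.1]
grip_width: 0.0497
t 32.9 gp [0.5625 0.0943 0.201 ] jaw 26.2 ydown [ 0.001 -0.001 -1.   ] F [ 0.3 -0.2  1.1] w 0.0497
row [-0.34, 10.65, 0.04] twist -0.005 q [-0.9   0.46  0.83  1.9  -0.41  0.96  0.58]
```

View pics/s19.png

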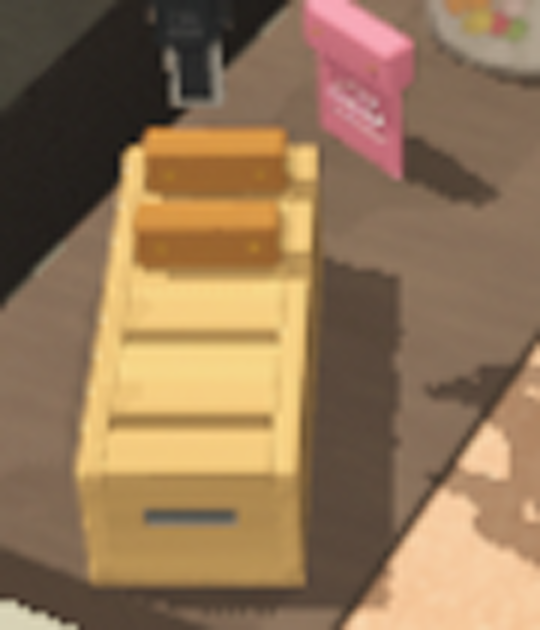

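```bash
python3 -m jog '[[[-0.3,3,0],-0.005,-0.17],[[-0.3,6,0],-0.005,-0.17],[[-0.3,9,0],-0.005,-0.17],[[-0.3,10.6,0],-0.005,-0.17],[[-0.3,10.6,0],-0.005,-0.17],[[-0.3,10.6,0],-0.005,0.4],[[-0.3,10.6,0],-0.005,1],[[-0.3,10.6,0],-0.005,1],[[-0.3,10.6,0],-0.005,1],[[-0.3,10.6,0],-0.005,1]]' 45; python3 -c "
from h import *
delta(.5615,.0975,.0945,26.5)
g=snap('scene','s20',(245,150,335,255),6)
"
```

```text
clock: 34.2
tcp_pos: [0.5614, 0.099, 0.2502]
orientation: [-1.392, 0.858, -0.861]
contact_force: [-0.5, 0.8, 6.7]
grip_width: 0.0195
t 34.2 gp [0.5618 0.0991 0.0952] jaw 26.7 ydown [ 0.003  0.001 -1.   ] F [-0.5  0.8  6.7] w 0.0195
row [0.13, 0.07, -0.1] twist 0.003 q [-0.8   0.6   0.7   1.97 -0.56  0.76  0.69]
```

View pics/s20.png

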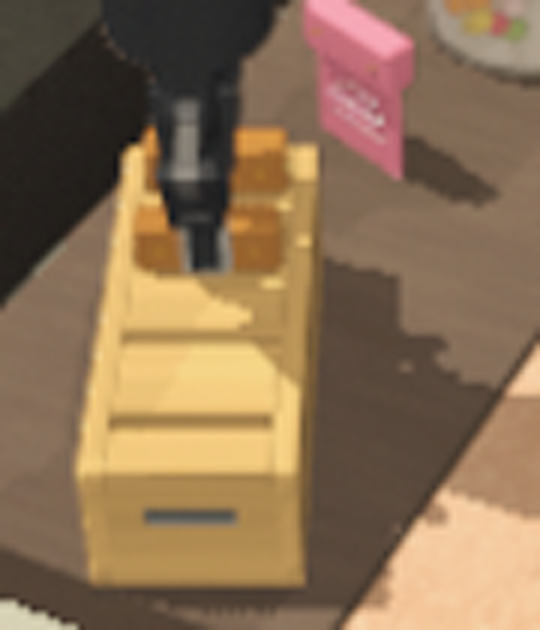

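```bash
python3 -m jog '[[[0,-1,0],0,1],[[0,-3,0],0,1],[[0,-6,0],0,1],[[0,-10,0],0,1],[[0,-15,0],0,1],[[0,-20,0],0,1],[[0,-25,0],0,1],[[0,-25,0],0,1],[[0,-25,0],0,1]]' 45; python3 -c "
from h import *
delta(.483,-.243,.345,-0.3)
"
```

```text
clock: 35.38
tcp_pos: [0.5598, 0.0986, 0.4985]
orientation: [-1.395, 0.861, -0.858]
contact_force: [-0.8, 1.0, -1.8]
grip_width: 0.0189
t 35.38 gp [0.5596 0.0986 0.3435] jaw 26.7 ydown [-0.002  0.    -1.   ] F [-0.8  1.  -1.8] w 0.0189
row [27.08, -0.15, -22.19] twist 0.471 q [-1.02  0.31  0.94  1.74 -0.26  1.23  0.45]
```

```bash
python3 -m jog '[[[2,0,-1.6],0.03,1],[[6,0,-4.9],0.1,1],[[10,0,-8.2],0.18,1],[[14,0,-11.5],0.26,1],[[18,0,-14.8],0.34,1],[[22,0,-18],0.4,1],[[25,0,-20.5],0.45,1],[[27,0,-22],0.471,1],[[27.1,0,-22.2],0.471,1],[[27.1,0,-22.2],0.471,1]]'; python3 -m jog '[[[0,0,0],0,1],[[0,0,0],0,1],[[0,0,0],0,1]]'; python3 -c "
from h import *
delta(.483,-.243,.285,-0.3)
"
```

```text
clock: 36.62
tcp_pos: [0.4835, -0.2427, 0.4979]
orientation: [-1.207, 1.215, -1.212]
contact_force: [0.7, 0.2, -1.6]
grip_width: 0.0192
clock: 37.0
tcp_pos: [0.4843, -0.2423, 0.4986]
orientation: [-1.207, 1.212, -1.212]
contact_force: [0.5, 0.1, -1.0]
grip_width: 0.0191
t 37.0 gp [ 0.4843 -0.2422  0.3436] jaw -0.2 ydown [-0.  0. -1.] F [ 0.5  0.1 -1. ] w 0.0191
row [0.08, 5.86, -0.13] twist 0.001 q [-0.55  0.29  1.13  1.8  -0.28  1.22  0.66]
```

```bash
python3 -m jog '[[[0.1,1,-0.15],0,1],[[0.1,3,-0.15],0,1],[[0.1,4.5,-0.15],0,1],[[0.1,5.5,-0.15],0,1],[[0.1,5.8,-0.15],0,1],[[0.1,5.8,-0.15],0,1],[[0.1,5.8,-0.15],0,1]]';python3 -c "
from h import *
delta(.483,-.243,.217,-0.3)
g=snap('scene','s21',(340,150,460,270),6)
bayinfo(g,1,(340,150),6,.2856)
"
```

```text
clock: 37.88
tcp_pos: [0.4827, -0.244, 0.4412]
orientation: [-1.206, 1.212, -1.213]
contact_force: [0.1, 0.6, -1.1]
grip_width: 0.0189
t 37.88 gp [ 0.4828 -0.244   0.2862] jaw -0.3 ydown [ 0.001 -0.    -1.   ] F [ 0.1  0.6 -1.1] w 0.0189
row [-0.11, 6.92, 0.01] twist 0.0 q [-0.49  0.36  1.08  1.88 -0.35  1.11  0.72]
bay L,mid,R at rods [[234.0, 371.0], [328.0, 401.0], [424.0, 432.0]] panel bottom mid should be at [332. 380.] px per mm y [2.7 0.8]
```

View pics/s21.png

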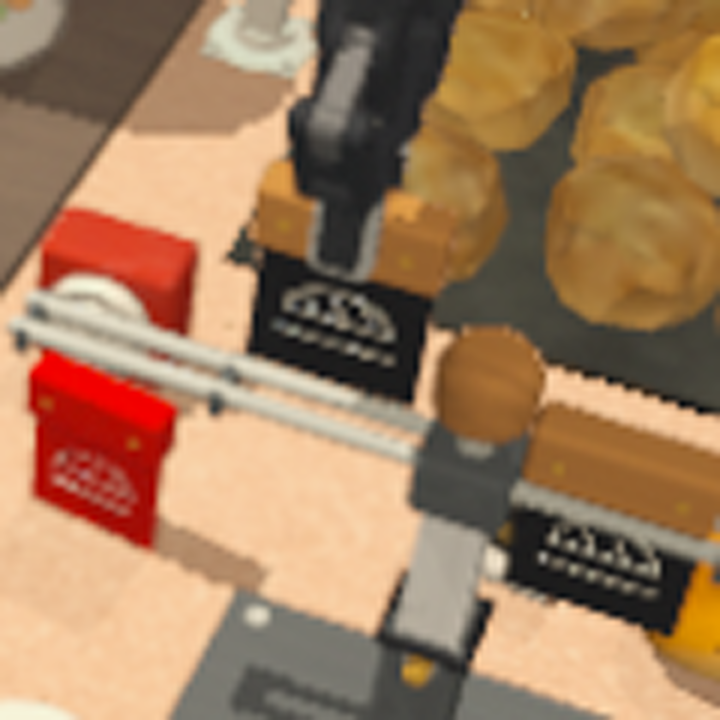

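```bash
python3 -m jog '[[[0,0.6,0],0,1],[[0,1.2,0],0,1],[[0,1.8,0],0,1],[[0,2.4,0],0,1],[[0,3,0],0,1],[[0,3.6,0],0,1],[[0,4.2,0],0,1],[[0,4.2,0],0,1]]';python3 -c "
from h import *
delta(.483,-.243,.217,-0.3)
g=snap('scene','s22',(340,150,460,270),6)
"
```

```text
clock: 38.92
tcp_pos: [0.4824, -0.2437, 0.3982]
orientation: [-1.207, 1.214, -1.212]
contact_force: [0.4, 0.0, -1.4]
grip_width: 0.0189
t 38.92 gp [ 0.4823 -0.2437  0.2432] jaw -0.3 ydown [-0.001  0.    -1.   ] F [ 0.4  0.  -1.4] w 0.0189
row [-0.07, 2.62, 0.07] twist 0.0 q [-0.44  0.41  1.03  1.93 -0.41  1.03  0.76]
```

View pics/s22.png

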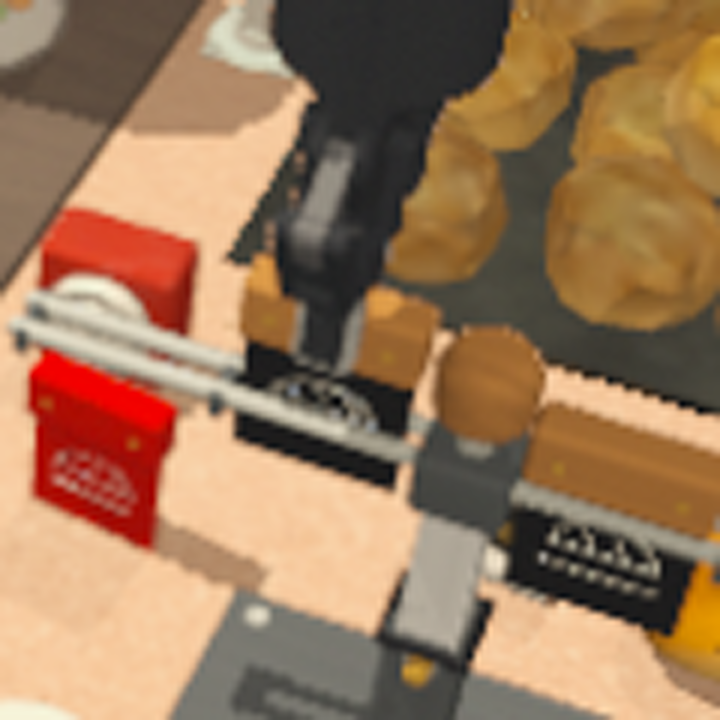

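```bash
python3 -m jog '[[[0,0.6,0],0,1],[[0,1.2,0],0,1],[[0,1.8,0.05],0,1],[[0,2.2,0.05],0,1],[[0,2.4,0.05],0,1],[[0,2.6,0.05],0,1],[[0,2.7,0.05],0,1],[[0,2.7,0.05],0,1]]';python3 -c "
from h import *
delta(.483,-.243,.217,-0.3)"
```

```text
clock: 39.98
tcp_pos: [0.4831, -0.2439, 0.3718]
orientation: [-1.207, 1.213, -1.213]
contact_force: [-0.1, 1.4, 0.8]
grip_width: 0.019
t 39.98 gp [ 0.4831 -0.2438  0.2168] jaw -0.3 ydown [ 0.  0. -1.] F [-0.1  1.4  0.8] w 0.019
row [-0.08, -0.02, -0.01] twist 0.0 q [-0.41  0.44  0.99  1.96 -0.45  0.98  0.8 ]
```

```bash
python3 -m jog '[[[0,0.05,0],0,1],[[0,0.1,0],0,1],[[0,0.1,0],0,1]]'; python3 -m jog '[[[0,0,0],0,0.3],[[0,0,0],0,-0.1],[[0,0,0],0,-0.17],[[0,0,0],0,-0.17],[[0,-1,0],0,-0.17],[[0,-3,0],0,-0.17],[[0,-6,0],0,-0.17],[[0,-10,0],0,-0.17],[[0,-13,0],0,-0.17],[[0,-13,0],0,-0.17]]';python3 -m jog '[[[-3,0,0.2],0,-0.17],[[-8,0,0.4],-0.1,-0.17],[[-11,0,0.7],-0.2,-0.17],[[-11,0,1],-0.3,-0.17],[[-11,0,1.3],-0.4,-0.17],[[-11,0,1.6],-0.468,-0.17]]';python3 -c "
from h import *
f=snap('top','t5',(250,160,340,265),6)
g=snap('scene','s23',(245,150,335,255),6)
o=cv2.hconcat([cv2.imread('pics/t5.png')[:600,:400],cv2.imread('pics/s23.png')[:600,:400]]);cv2.imwrite('pics/c5.png',o)
crop('s23','s23b',(320,150,540,300),3.6)
delta(.61,.122,.2,26.5)
"
```

```text
clock: 40.35
tcp_pos: [0.483, -0.244, 0.3714]
orientation: [-1.206, 1.213, -1.213]
contact_force: [-3.9, 2.3, 8.8]
grip_width: 0.019
clock: 41.6
tcp_pos: [0.4833, -0.2448, 0.5041]
orientation: [-1.203, 1.209, -1.216]
contact_force: [-0.6, -0.7, -0.9]
grip_width: 0.0499
clock: 42.35
tcp_pos: [0.4994, -0.1339, 0.5006]
orientation: [-1.394, 0.86, -0.859]
contact_force: [-0.5, -0.3, 0.8]
grip_width: 0.0499
t 42.45 gp [ 0.4994 -0.1339  0.3456] jaw 26.5 ydown [-0.  0. -1.] F [-0.4  0.2 -0.7] w 0.0498
row [-17.95, 14.56, 21.33] twist 0.001 q [-0.76  0.19  1.06  1.85 -0.18  1.2   0.82]
```

View pics/c5.png

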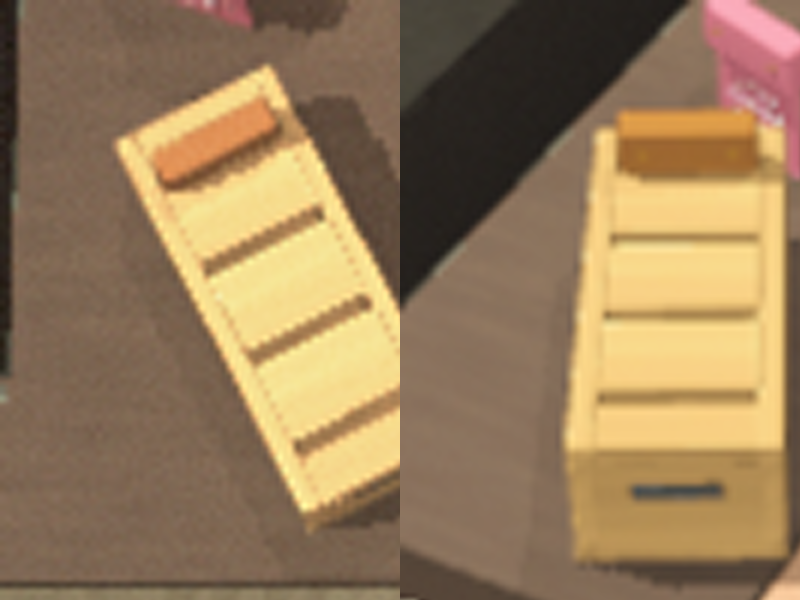

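View pics/s23b.png

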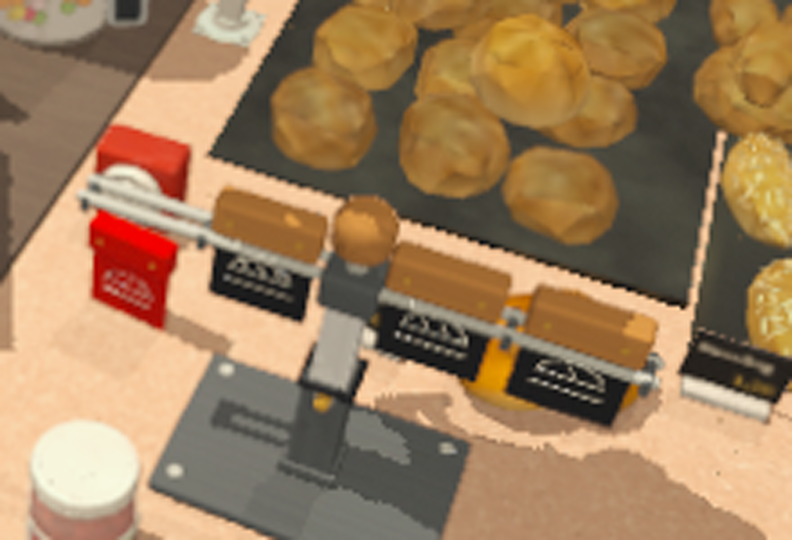

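```bash
python3 -c "
from h import *
f=cam('top');g=cam('scene')
crop('t5','t5a',(260,160,350,260),7)
T=lambda a,b,s,x0,y0:((a+.5)/s-.5+x0,(b+.5)/s-.5+y0)
t=lambda a,z:atz(f,*T(*a,6,250,160),z)
A,B=t((118,143),.072),t((308,525),.072);C=t((270,66),.072)
print('edge ang',np.degrees(np.arctan2(*(A-B)[[1,0]])),'end ang',np.degrees(np.arctan2(*(C-A)[[1,0]]))+90, A,C)
print('old', [np.degrees(np.arctan2(*(t((73,190),.072)-t((262,578),.072))[[1,0]]))])
print('bar',t((215,139),.1),'old',t((170,192),.1))
h=lambda a,z:atz(g,*T(*a,6,245,150),z)
print('bar top scene',h((686-400,123),.1),'old',h((614-400,140),.1))
"
```

```text
edge ang 26.559599484814637 end ang 27.733772716902365 [0.64416125 0.15397242 0.072     ] [0.68658503 0.07328261 0.072     ]
old [np.float64(26.361704953648825)]
bar [0.63809632 0.09986763 0.1       ] old [0.6096181  0.12288729 0.1       ]
bar top scene [0.63531205 0.09634672 0.1       ] old [0.60874268 0.12053997 0.1       ]
```

View pics/t5a.png

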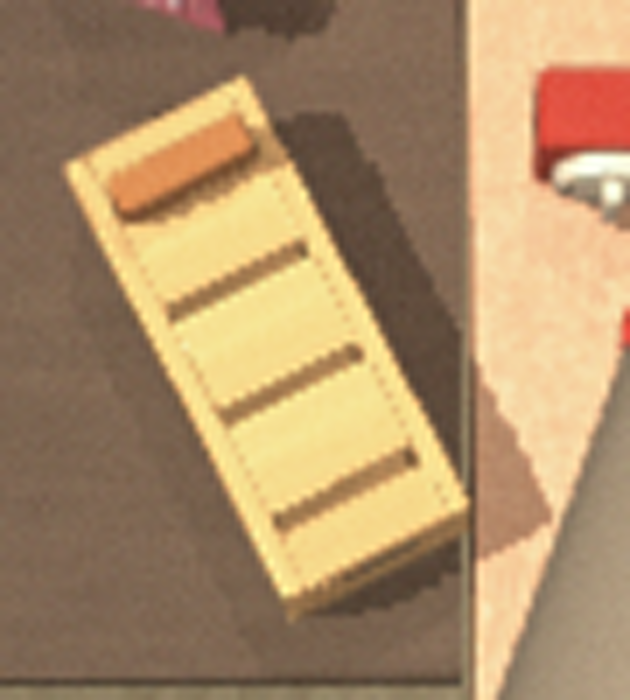

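```bash
python3 -c "
from h import *
delta(.6387,.0982,.2,27)"
```

```text
t 42.55 gp [ 0.4993 -0.1341  0.3456] jaw 26.4 ydown [-0.  0. -1.] F [-0.6 -0.   0.3] w 0.0497
row [-14.6, 14.56, 22.83] twist -0.01 q [-0.76  0.19  1.06  1.85 -0.18  1.2   0.81]
```

```bash
python3 -m jog '[[[-4,0,5],0,-0.17],[[-8,2,11],-0.01,-0.17],[[-11,5,16],-0.01,-0.17],[[-13.5,8,20],-0.01,-0.17],[[-14.6,11,22.8],-0.01,-0.17],[[-14.6,13,22.8],-0.01,-0.17],[[-14.6,14.5,22.8],-0.01,-0.17],[[-14.6,14.5,22.8],-0.01,-0.17],[[-14.6,14.5,22.8],-0.01,-0.17]]';python3 -c "
from h import *
delta(.6387,.0982,.0945,27)
g=snap('scene','s24',(255,130,345,245),5)
"
```

```text
clock: 43.68
tcp_pos: [0.6385, 0.0974, 0.3571]
orientation: [-1.395, 0.854, -0.856]
contact_force: [0.5, -0.3, -0.1]
grip_width: 0.05
t 43.67 gp [0.6388 0.0975 0.2021] jaw 27.0 ydown [ 0.002  0.001 -1.   ] F [ 0.5 -0.3 -0.1] w 0.05
row [-0.07, 10.76, 0.01] twist -0.0 q [-0.81  0.6   0.82  1.72 -0.5   1.05  0.65]
```

View pics/s24.png

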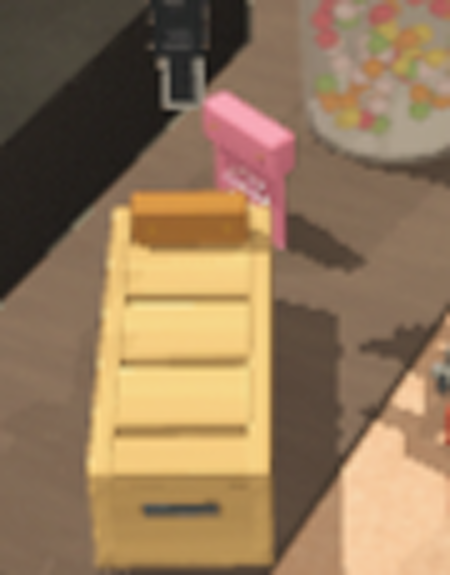

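```bash
python3 -c "
from h import *
g=cam('scene');f=cam('top')
print(atz(g,255+280/5,130+245/5,0),atz(g,255+215/5,130+190/5,0.0)); 
for z in(.05,.09,.1): print(z,atz(g,255+292/5,130+150/5,z),atz(f,281,156,z))"
```

```text
[ 7.33418942e-01  8.78059693e-02 -1.11022302e-16] [0.76619869 0.1526279  0.        ]
0.05 [0.76704166 0.09568046 0.05      ] [0.74405023 0.11997099 0.05      ]
0.09 [0.71795982 0.07039833 0.09      ] [0.73000625 0.11613412 0.09      ]
0.1 [0.70568936 0.0640778  0.1       ] [0.72649525 0.11517491 0.1       ]
```

```bash
python3 -m jog '[[[-0.05,3,0],0,-0.17],[[-0.05,6,0],0,-0.17],[[-0.05,9,0],0,-0.17],[[-0.05,10.7,0],0,-0.17],[[-0.05,10.7,0],0,-0.17],[[-0.05,10.7,0],0,0.4],[[-0.05,10.7,0],0,1],[[-0.05,10.7,0],0,1],[[-0.05,10.7,0],0,1],[[-0.05,10.7,0],0,1]]' 45; python3 -c "
from h import *
delta(.6387,.0982,.0945,27)
g=snap('scene','s25',(255,130,345,245),5)
"
```

```text
clock: 45.08
tcp_pos: [0.6389, 0.0989, 0.2502]
orientation: [-1.395, 0.852, -0.855]
contact_force: [-1.0, 0.6, 6.4]
grip_width: 0.019
t 45.08 gp [0.6393 0.099  0.0952] jaw 27.1 ydown [ 0.003  0.001 -1.   ] F [-1.   0.6  6.4] w 0.019
row [0.04, 0.07, -0.09] twist 0.002 q [-0.74  0.72  0.72  1.78 -0.61  0.87  0.73]
```

View pics/s25.png

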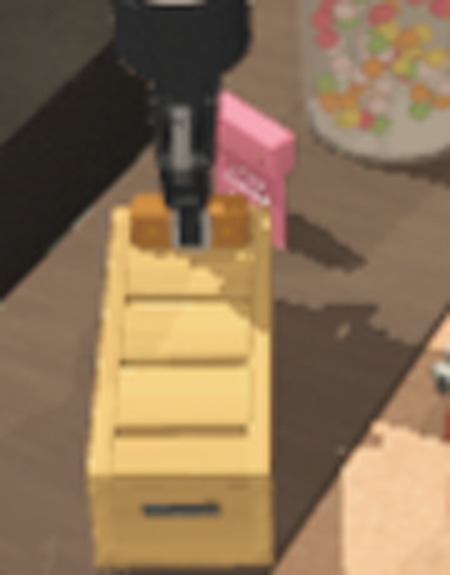

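```bash
python3 -m jog '[[[0,-1,0],0,1],[[0,-3,0],0,1],[[0,-6,0],0,1],[[0,-10,0],0,1],[[0,-15,0],0,1],[[0,-20,0],0,1],[[0,-25,0],0,1],[[0,-25,0],0,1],[[0,-25,0],0,1]]' 45; python3 -c "
from h import *
delta(.4833,-.166,.345,-0.3)
"
```

```text
clock: 46.25
tcp_pos: [0.6375, 0.0986, 0.4988]
orientation: [-1.397, 0.855, -0.854]
contact_force: [-0.5, 0.1, -1.7]
grip_width: 0.0194
t 46.25 gp [0.6374 0.0987 0.3438] jaw 27.1 ydown [-0.001  0.    -1.   ] F [-0.5  0.1 -1.7] w 0.0194
row [16.55, -0.11, -25.77] twist 0.478 q [-0.87  0.48  0.91  1.56 -0.39  1.3   0.57]
```

```bash
python3 -m jog '[[[1.5,0,-2],0.03,1],[[4,0,-6],0.1,1],[[6.5,0,-10],0.18,1],[[9,0,-14],0.26,1],[[11.5,0,-18],0.34,1],[[14,0,-22],0.4,1],[[16,0,-25],0.45,1],[[16.5,0,-25.8],0.478,1],[[16.5,0,-25.8],0.478,1],[[16.5,0,-25.8],0.478,1]]'; python3 -m jog '[[[0,0,0],0,1],[[0,0,0],0,1],[[0,0,0],0,1]]'; python3 -c "
from h import *
delta(.4833,-.166,.285,-0.3)
"
```

```text
clock: 47.5
tcp_pos: [0.4845, -0.164, 0.4985]
orientation: [-1.209, 1.211, -1.211]
contact_force: [0.2, 0.0, -0.5]
grip_width: 0.0191
clock: 47.88
tcp_pos: [0.4838, -0.1651, 0.4986]
orientation: [-1.207, 1.212, -1.213]
contact_force: [0.9, -0.2, -0.8]
grip_width: 0.019
t 47.88 gp [ 0.4838 -0.1652  0.3436] jaw -0.3 ydown [-0. -0. -1.] F [ 0.9 -0.2 -0.8] w 0.019
row [0.08, 5.86, -0.05] twist 0.001 q [-0.8   0.21  1.2   1.87 -0.21  1.2   0.46]
```

```bash
python3 -m jog '[[[0.1,1,-0.05],0,1],[[0.1,3,-0.05],0,1],[[0.1,4.5,-0.05],0,1],[[0.1,5.5,-0.05],0,1],[[0.1,5.8,-0.05],0,1],[[0.1,5.8,-0.05],0,1],[[0.1,5.8,-0.05],0,1]]';python3 -c "
from h import *
delta(.4833,-.166,.217,-0.3)
g=snap('scene','s26',(310,150,430,270),6)
bayinfo(g,0,(310,150),6,.2856)
"
```

```text
clock: 48.75
tcp_pos: [0.4833, -0.1665, 0.4412]
orientation: [-1.206, 1.212, -1.213]
contact_force: [0.1, -0.6, -1.2]
grip_width: 0.0186
t 48.75 gp [ 0.4835 -0.1665  0.2862] jaw -0.3 ydown [ 0.001 -0.    -1.   ] F [ 0.1 -0.6 -1.2] w 0.0186
row [-0.05, 6.92, -0.03] twist 0.0 q [-0.72  0.29  1.14  1.95 -0.3   1.09  0.54]
bay L,mid,R at rods [[220.0, 308.0], [308.0, 337.0], [399.0, 366.0]] panel bottom mid should be at [310. 315.] px per mm y [2.5 0.8]
```

View pics/s26.png

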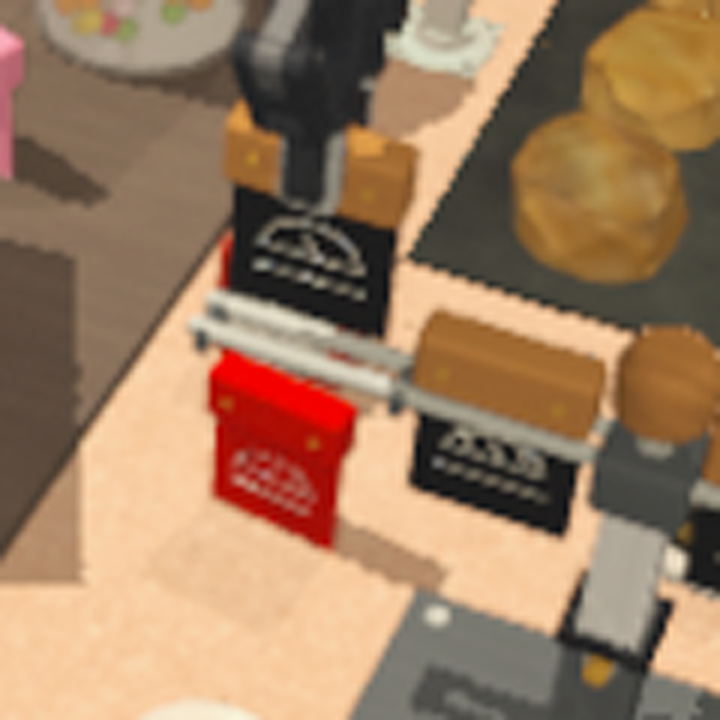

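```bash
python3 -m jog '[[[0.05,0.6,0],0,1],[[0.05,1.2,0],0,1],[[0.05,1.8,0],0,1],[[0.05,2.4,0],0,1],[[0.05,3,0],0,1],[[0.05,3.6,0],0,1],[[0.05,4.2,0],0,1],[[0.05,4.2,0],0,1]]';python3 -c "
from h import *
delta(.4833,-.166,.217,-0.3)
g=snap('scene','s27',(310,150,430,270),6)
"
```

```text
clock: 49.8
tcp_pos: [0.483, -0.1669, 0.3982]
orientation: [-1.207, 1.214, -1.213]
contact_force: [-0.6, 0.1, 0.6]
grip_width: 0.019
t 49.8 gp [ 0.4829 -0.1668  0.2432] jaw -0.3 ydown [-0.001  0.    -1.   ] F [-0.6  0.1  0.6] w 0.019
row [-0.08, 2.62, 0.04] twist 0.0 q [-0.65  0.35  1.08  2.   -0.37  1.01  0.6 ]
```

View pics/s27.png

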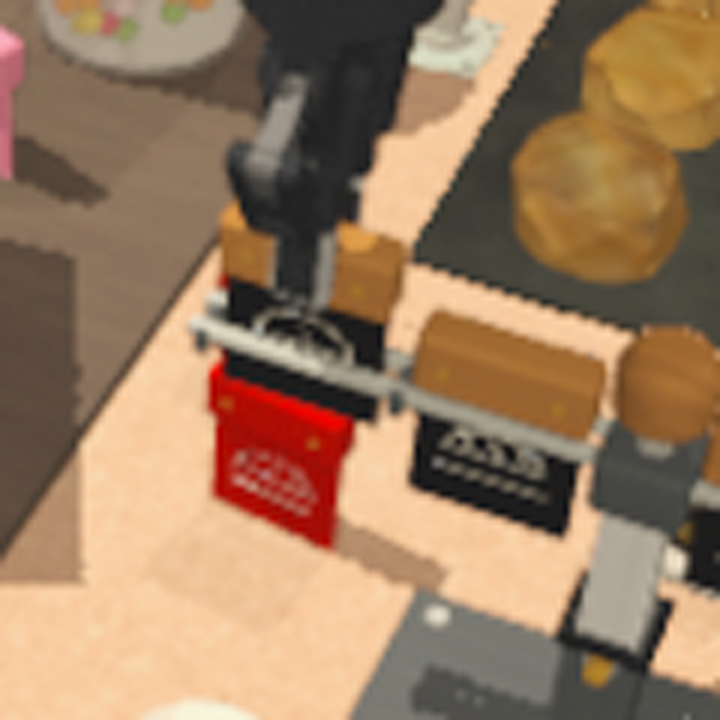

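```bash
python3 -m jog '[[[0,0.6,0],0,1],[[0,1.2,0],0,1],[[0,1.8,0.03],0,1],[[0,2.2,0.03],0,1],[[0,2.4,0.03],0,1],[[0,2.6,0.03],0,1],[[0,2.7,0.03],0,1],[[0,2.7,0.03],0,1]]';python3 -c "
from h import *
delta(.4833,-.166,.217,-0.3)"
```

```text
clock: 50.85
tcp_pos: [0.4835, -0.1669, 0.3718]
orientation: [-1.207, 1.213, -1.213]
contact_force: [0.8, 0.5, 1.3]
grip_width: 0.0193
t 50.85 gp [ 0.4835 -0.1669  0.2168] jaw -0.3 ydown [ 0.  0. -1.] F [0.8 0.5 1.3] w 0.0193
row [-0.09, -0.02, -0.02] twist 0.0 q [-0.61  0.39  1.04  2.02 -0.42  0.96  0.64]
```

```bash
python3 -m jog '[[[0,0.05,0],0,1],[[0,0.08,0],0,1],[[0,0.08,0],0,1]]'; python3 -m jog '[[[0,0,0],0,0.3],[[0,0,0],0,-0.1],[[0,0,0],0,-0.17],[[0,0,0],0,-0.17],[[0,-1,0],0,-0.17],[[0,-3,0],0,-0.17],[[0,-6,0],0,-0.17],[[0,-10,0],0,-0.17],[[0,-13,0],0,-0.17],[[0,-13,0],0,-0.17]]';python3 -m jog '[[[-5,0,0],0,-0.17],[[-10,0,0],0,-0.17],[[-15,0,0],0,-0.17],[[-20,0,0],0,-0.17],[[-20,0,0],0,-0.17],[[-20,0,0],0,-0.17],[[-20,0,0],0,-0.17],[[-20,0,0],0,-0.17]]';python3 -c "
from h import *
f=snap('top','t6',(340,180,500,290),5)
g=snap('scene','s28',(320,150,540,300),3.6)
o=get_obs();print(o['contact_force'])
"
```

```text
clock: 51.22
tcp_pos: [0.4835, -0.1671, 0.3715]
orientation: [-1.206, 1.213, -1.212]
contact_force: [-3.4, 1.6, 8.2]
grip_width: 0.0191
clock: 52.48
tcp_pos: [0.4839, -0.1677, 0.5033]
orientation: [-1.203, 1.21, -1.215]
contact_force: [0.3, 1.1, -0.7]
grip_width: 0.0499
clock: 53.48
tcp_pos: [0.4844, 0.0318, 0.5008]
orientation: [-1.206, 1.215, -1.215]
contact_force: [0.7, -0.1, 0.3]
grip_width: 0.0497
[-0.06059193  0.30454771  0.11335267]
```

View pics/t6.png

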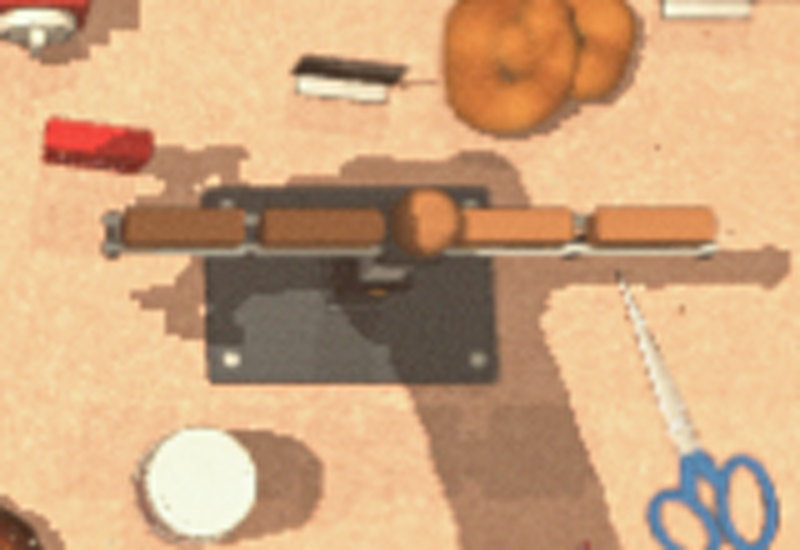

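View pics/s28.png

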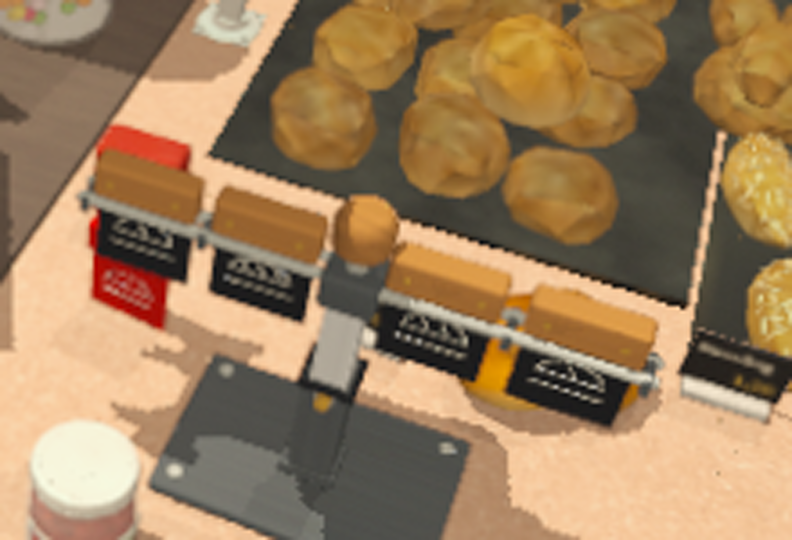

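```bash
python3 -c "
from h import *
f=cam('top');T=lambda a,b,s,x0,y0:((a+.5)/s-.5+x0,(b+.5)/s-.5+y0)
for a in((183,226),(323,227),(515,226),(654,223)):print(atz(f,*T(*a,5,340,180),.222).round(4))
print(tri(f,T(427,221,5,340,180),cam('scene'),T(365,229,3.6,320,150)))
from bench import hand_in
print(hand_in())"
```

```text
[ 0.4804 -0.1651  0.222 ]
[ 0.4794 -0.2433  0.222 ]
[ 0.4794 -0.3511  0.222 ]
[ 0.4806 -0.4298  0.222 ]
(array([ 0.48180708, -0.30099274,  0.22632127]), np.float64(0.0004918345213423622))
the job is handed in; nothing more can be done
None
```

The sign is up and locked, and all four slates hang on the rail, one to a bay. I have handed the job in; the bench gave no verdict. The clock stood at about 54 s of the 208 s allowed.

- **Mast:** I drew it up by the knob until the brass button showed through its hole. When I lowered slightly to test it, the lock carried the weight. After release the mast stayed up; the last check put the knob centre at 226 mm, about 63 mm above its start.
- **Slates:** They went into bays 3, 2, 1 and 0 in that order. Each was lowered between the rods until I felt the bar touch, then let go. The box was knocked aside before the fourth slate, so I measured its position again before that grasp.
- **Last pictures:** The four bars sit in one line along the rail, flat and upright, at y = -0.165, -0.243, -0.351 and -0.430 m. The jam jar and the red look-alike stand where they were. I did not re-check the honey jar or the pink one at the end, but neither was approached closely. The hand was clear of everything and the force reading was near zero.

**Disagreements:**
- The scene camera put things 2 to 4 mm further toward -y than the top camera and the arm's own readings, so I lined up each slate by comparing slate and rail in the same picture.
- In the last top view the bars measured x = 0.479–0.481 m, against about 0.483 m where I released them. That is within the camera error I saw elsewhere.

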